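# Clamp and bead a glazed cabinet door

## Robot

A 6-joint arm with a two-finger parallel gripper is mounted at the origin on the work surface. World frame = base frame: x ahead of the robot, y to its left, z up, the work surface at z = 0. Lengths are in m, angles in rad, forces in N, time in s.
With the tool pointing down it reaches from about 0.3 to 0.75 m from the base axis. Payload 8.5 kg.
Tool frame: the origin (TCP) lies at the very end of the fingers, on their centre line; the grasp point (between the pads) lies 19 mm behind it; z points along the fingers, y is the line along which they close (so a half turn about z gives the same grasp; the last joint's range is limited). The gripper opens to 88 mm and grips with 3 to 60 N. Pads are 18 mm wide; open, the fingers measure 123 mm over their backs; the gripper's body (75 mm by 187 mm) begins 45 mm behind the grasp point.
Start: joints at [1.036, 0.381, 1.297, -0, 1.464, -0.215], TCP at [0.173, 0.522, 0.239] pointing down, gripper open.
Joint ranges: [-3.11, 3.11], [-0.89, 2.33], [0.22, 2.48], [-1.42, 4.56], [0.17, 2.85], [-2.88, 2.88]. Speed limits (rad/s): [2.39, 2.39, 3.14, 3.14, 3.14, 3.14].

## Interface

Orientations are given as a unit quaternion [w, x, y, z].
In Python, from station import arm, optics, ticket gives the robot as it stands.
- The arm moves only by the shell command python3 -m jog 'ROWS' [OPENING] [FORCE]. ROWS is JSON, a list of rows, each an object with "dp": the shift along the tool's x, y, z in m, a list of three; "spin": the turn about the tool's z in degrees. In form: [{"dp": [dx, dy, dz], "spin": spin}, ...]. A call has 1 to 8 rows; each row is the pose to reach, as a shift and turn from the pose commanded when the call began, along the tool's axes at that moment; what a row does not reach only later rows make up. A row lasts 1/8 s, in which the tool goes at most 62.5 mm and 10.7 degrees, less where a joint would pass 70% of its speed; a pose out of reach is approached as far as the arm can. A call with a gripper value outside its range is refused whole. OPENING is the opening, from 0 (shut) to 1 (fully open), set as the call begins (- or left out, the last holds). The fingers move at their own pace and stop on an object; FORCE is the grip in N (left out, the last holds). Time passes only in rows, so rows that repeat a pose let the fingers close. It gives the time, the measured TCP pose, the force, the opening and the grip force at its end, in the units of the state.
- arm.get_state(): the state, without advancing time (a new reading comes with each control period).
- optics.read_camera(name): name is "scene" or "side" or "wrist"; returns the picture (480x640x3 uint8, red, green, blue); there is no depth.
- optics.get_calibration(name): a dict with "fx", "fy", "cx", "cy" (pixels), "dist" ([k1, k2, p1, p2, k3] as OpenCV has them; the pictures are not rectified), "origin" and "attitude" of the camera in the world. Camera axes: x right, y down, z forward; pixel columns grow to the right and rows downward; lengths in m; the calibration is good to about 2 mm. A picture is of the moment at which its call begins: read the wrist's pose just before it. get_calibration takes no time and is no camera call; for the wrist camera it gives the pose at the moment of the call.
- ticket.finish_job(): hands the job in; it is judged then, once.
The state is a dict: "clock": time; "joints": joint angles; "joint_vel": joint speeds; "effort": joint torques, N m; "eef_pos": TCP position; "orientation": TCP orientation; "force": force on the tool from outside, world axes, zero at the start; "torque": the same for the moment, N m; "width": opening from 0.0 (shut) to 1.0 (fully open); "gripper_force": force on a finger pad.
Only numpy, scipy, OpenCV 4.12 (cv2) and the standard library are available. Lean on these libraries where they do the work, as an engineer would, in place of code of your own. Each camera call takes 0.05 s, during which the arm holds its last target. There are 200 camera calls.

## Task

Tighten the clamp nut of every glazing clip on the cabinet door clockwise with the click wrench, each only until the wrench clicks, stopping at once so that the glass is not strained. Then, and only when all are tight, lay the wrench back flat on the green mat and run the press block along the wooden bead, with steady moderate pressure, until all four bead pieces are pressed home by the block (not by the gripper). Finally stand the block back upright on the mat beside the wrench, and leave everything else on the counter alone.

Things in the scene. Friction and masses are not known exactly. Their poses are not given: they have to be found in the camera images.
- mat: Dark green tool mat, 260 (x) by 250 (y) by 2 mm, fixed on the counter. Origin: centre of its underside, axes along its sides.
- clip0: Brass glazing clip in one of the door's four corner pockets (x = +-90, y = +-130 mm in the door's frame); may be absent. Its flange is captive under lips of the pocket: 1 mm of play, cannot come out. Origin: centre of its underside, 8 mm above the counter, z up. On top, a round boss 38 mm across (26 mm above the origin) carries its clamp nut on the clip's z axis.
- nut0 (a joint): Turn of clip0's steel clamp nut, rad; grows clockwise seen from above. Square, 26 mm across, z = 34 to 44 mm above the counter, 19 mm square lead-in tip to 48 mm. At 0 its sides are turned 0.3 rad anticlockwise from the clip's x and y. Starts loose (0 to 0.12), resists 0.5 N m and rising, stays where left; the wrench clicks between 0.3 and 0.8 rad, each clip differently.
- clip1: Brass glazing clip in one of the door's four corner pockets (x = +-90, y = +-130 mm in the door's frame); may be absent. Its flange is captive under lips of the pocket: 1 mm of play, cannot come out. Origin: centre of its underside, 8 mm above the counter, z up. On top, a round boss 38 mm across (26 mm above the origin) carries its clamp nut on the clip's z axis.
- nut1 (a joint): Turn of clip1's steel clamp nut, rad; grows clockwise seen from above. Square, 26 mm across, z = 34 to 44 mm above the counter, 19 mm square lead-in tip to 48 mm. At 0 its sides are turned -0.2 rad anticlockwise from the clip's x and y. Starts loose (0 to 0.12), resists 0.5 N m and rising, stays where left; the wrench clicks between 0.3 and 0.8 rad, each clip differently.
- clip2: Brass glazing clip in one of the door's four corner pockets (x = +-90, y = +-130 mm in the door's frame); may be absent. Its flange is captive under lips of the pocket: 1 mm of play, cannot come out. Origin: centre of its underside, 8 mm above the counter, z up. On top, a round boss 38 mm across (26 mm above the origin) carries its clamp nut on the clip's z axis.
- nut2 (a joint): Turn of clip2's steel clamp nut, rad; grows clockwise seen from above. Square, 26 mm across, z = 34 to 44 mm above the counter, 19 mm square lead-in tip to 48 mm. At 0 its sides are turned 0 rad anticlockwise from the clip's x and y. Starts loose (0 to 0.12), resists 0.5 N m and rising, stays where left; the wrench clicks between 0.3 and 0.8 rad, each clip differently.
- clip3: Brass glazing clip in one of the door's four corner pockets (x = +-90, y = +-130 mm in the door's frame); may be absent. Its flange is captive under lips of the pocket: 1 mm of play, cannot come out. Origin: centre of its underside, 8 mm above the counter, z up. On top, a round boss 38 mm across (26 mm above the origin) carries its clamp nut on the clip's z axis.
- nut3 (a joint): Turn of clip3's steel clamp nut, rad; grows clockwise seen from above. Square, 26 mm across, z = 34 to 44 mm above the counter, 19 mm square lead-in tip to 48 mm. At 0 its sides are turned 0.6 rad anticlockwise from the clip's x and y. Starts loose (0 to 0.12), resists 0.5 N m and rising, stays where left; the wrench clicks between 0.3 and 0.8 rad, each clip differently.
- bead0 (a joint): How far bead piece 0 is pressed in, m: 0 = 4 mm proud of the middle bar (its top 26 mm above the counter), 0.004 = flush, fully home (22 mm). It yields to about 4 N and stays where it is pressed. Dark wood, 14 mm wide (door x) and 43.5 mm long (door y), centred at x = 0, y = -67.5 mm in the door's frame.
- bead1 (a joint): How far bead piece 1 is pressed in, m: 0 = 4 mm proud of the middle bar (its top 26 mm above the counter), 0.004 = flush, fully home (22 mm). It yields to about 4 N and stays where it is pressed. Dark wood, 14 mm wide (door x) and 43.5 mm long (door y), centred at x = 0, y = -22.5 mm in the door's frame.
- bead2 (a joint): How far bead piece 2 is pressed in, m: 0 = 4 mm proud of the middle bar (its top 26 mm above the counter), 0.004 = flush, fully home (22 mm). It yields to about 4 N and stays where it is pressed. Dark wood, 14 mm wide (door x) and 43.5 mm long (door y), centred at x = 0, y = 22.5 mm in the door's frame.
- bead3 (a joint): How far bead piece 3 is pressed in, m: 0 = 4 mm proud of the middle bar (its top 26 mm above the counter), 0.004 = flush, fully home (22 mm). It yields to about 4 N and stays where it is pressed. Dark wood, 14 mm wide (door x) and 43.5 mm long (door y), centred at x = 0, y = 67.5 mm in the door's frame.
- jug: White mug-shaped jug, 80 mm across, 85 mm high; a bystander, to be left alone. Origin: centre of its underside.
- polish: Green metal can with paper label, 52 mm across, 120 mm high; a bystander, to be left alone. Origin: centre of its underside.
- puttytin: Flat aluminium tin, 64 mm across, 24 mm high; a bystander, to be left alone. Origin: centre of its underside.
- cuppull: Brass cup pull, 30 by 85 by 28 mm; a bystander, to be left alone. Origin: centre of its underside.
- sparekn: Small brass knob, 34 mm across, 26 mm high; a bystander, to be left alone. Origin: centre of its underside.
- tumbler: Green glass tumbler, 68 mm across, 90 mm high; a bystander, to be left alone. Origin: centre of its underside.
- door: Glazed cabinet door of grey wood, lying fixed on the counter: 230 (its x) by 310 mm (its y), frame top at z = 22 mm, members 50 mm wide round two glass panes lying 10 mm lower, and a middle bar 31 mm wide along its y at x = 0, with a row of four dark wood bead pieces on it. Origin: centre of the underside. A red square on the bar marks the bead's -y end (piece 0).
- wrench: Loose click wrench, 0.38 kg, socket mouth down. Origin: on the socket axis, at the underside; z up. Handle along +x: bar 20 mm wide, z = 18 to 34 mm, x = -25 to 135 mm; a 36 mm wide black foot at x = 128 to 150 reaches down to z = 0, so it lies level on foot and socket. Socket: square, 30.5 mm inside, 42.5 mm outside, 17.5 mm deep, sides along the wrench's x and y. Keep it level.
- wrench_mid (a point): Middle of the red grip, x = 68, z = 26 mm in the wrench's frame (centre of mass). Turned clockwise, socket and handle go as one up to 0.85 N m about the socket axis, then it breaks over: torque falls (0.6 N m after 0.1 rad, 0.4 after 0.2) and the nut stops. After 0.3 rad of lost motion comes a hard stop; more overturns it. Turned back 0.4 rad it resets and lifts off freely; loaded, it clings.
- block: Loose press block, 0.16 kg, white plastic foot, wooden grip. Origin: centre of its underside, z up. Foot 44 mm wide (x). Flat sole 24 to 30 mm long (y) at z = 0, with ramps of 16 degrees rising towards +y and -y; foot 84 mm long at z = 16 to 25 mm. Grip 26 (x) by 50 (y) mm, z = 25 to 55 mm. Run it along its own y; gripped by the y faces of the grip it does not pivot in the fingers.
Mind the look-alikes: they are no part of the job. What is shaped like the block but orange is not meant.

How it is judged:
On the way, in this order (a step that is already met when the one before it is completed fails the run):
1. every clamp nut present is tightened to its click while the bead is still proud (value of joint nut0 between 0.27 and 0.53 rad and value of joint nut1 between 0.57 and 0.83 rad and value of joint nut2 between 0.47 and 0.73 rad and value of joint nut3 between 0.37 and 0.63 rad and value of joint any of bead0, bead1, bead2, bead3 below 0.0022 m), for 0.3 s.
2. the wrench lies back on the mat (x of wrench_mid in the frame of mat between -0.12 and 0.12 m and y of wrench_mid in the frame of mat between -0.115 and 0.115 m and angle between wrench's own z axis and vertical below 0.15 rad and z of wrench in the frame of mat below 0.008 m and linear speed of wrench below 0.02 m/s), for 0.3 s.
3. the block presses on the bead ((contact force between block and bead0 above 1.5 N or contact force between block and bead1 above 1.5 N or contact force between block and bead2 above 1.5 N or contact force between block and bead3 above 1.5 N)), for 0.05 s.
4. all four bead pieces are pressed home (value of joint each of bead0, bead1, bead2, bead3 above 0.0026 m), for 0.2 s.
At the end, for the whole second after the job is handed in: Every clamp nut present stands within 0.13 rad of the angle at which the wrench clicks; all four bead pieces are pressed in by more than 2.6 of 4 mm; wrench and block lie released, level and at rest on the mat, the middle of the wrench's grip and of the block over the mat (all of step 2 and all of step 4 and value of joint nut0 between 0.27 and 0.53 rad and value of joint nut1 between 0.57 and 0.83 rad and value of joint nut2 between 0.47 and 0.73 rad and value of joint nut3 between 0.37 and 0.63 rad and x of block in the frame of mat between -0.12 and 0.12 m and y of block in the frame of mat between -0.115 and 0.115 m and angle between block's own z axis and vertical below 0.15 rad and z of block in the frame of mat below 0.008 m and linear speed of block below 0.02 m/s); the robot touches nothing.
It fails at once if a clamp nut is turned well past the click (the glass cracks) (value of joint nut0 above 0.6 rad or value of joint nut1 above 0.9 rad or value of joint nut2 above 0.8 rad or value of joint nut3 above 0.7 rad).
It fails at once if a bystander is pushed away (distance of any of jug, polish, puttytin, cuppull, sparekn, tumbler from where it was at the start of the episode above 0.03 m).
It fails at once if a bystander is knocked over (angle between any of jug, polish, puttytin, cuppull, sparekn, tumbler's own z axis and vertical above 0.5 rad).
It fails at once if the bead is pressed with the bare gripper (contact force between the arm and bead0 above 4 N or contact force between the arm and bead1 above 4 N or contact force between the arm and bead2 above 4 N or contact force between the arm and bead3 above 4 N).
It fails at once if the block is rammed on the glazed door with more than 60 N (contact force between block and door above 60 N).
Of clip0, clip1, clip2, clip3 only 2 to 4 are there at a start; the rules pass over those that are not, and their reading is None.
At some moment in a run one of wrench, block may be knocked a few centimetres aside while the robot is not near it.
It also fails if it takes over 210 s, if anything falls off the work surface, if the arm or the gripper's body presses on something with over 40 N, if the wrist force passes 120 N, or if a joint passes its speed limit or range.

## Working session

There is one attempt and no reset: what is moved stays moved. The work goes in short steps, Python scripts to look and compute and a shell command to move; the robot and the scene stay as the last step left them, time stands still between calls to the robot, and variables do not carry over. Pictures are saved under pics/ and viewed, at most 14 in all, crops included, and the job is handed in when it is done.

```bash
ls; mkdir -p pics; python3 - <<'E'
from station import arm, optics
import cv2,numpy as np
for n in("scene","side","wrist"):
    c=optics.get_calibration(n); print(n,{k:np.round(v,4).tolist() for k,v in c.items()})
    cv2.imwrite(f"pics/{n}0.png",optics.read_camera(n)[:,:,::-1])
print(arm.get_state())
E
```

```text
pics
scene {'fx': 588.916, 'fy': 588.916, 'cx': 313.8987, 'cy': 248.0009, 'dist': [-0.0278, 0.0, 0.0, 0.0, 0.0], 'origin': [1.2882, 0.619, 0.888], 'attitude': [-0.177, 0.4153, 0.8131, -0.3675]}
side {'fx': 570.1612, 'fy': 570.1612, 'cx': 323.995, 'cy': 233.9211, 'dist': [-0.0707, 0.0, 0.0, 0.0, 0.0], 'origin': [0.2548, -0.9064, 0.5858], 'attitude': [-0.5056, 0.8507, -0.1294, 0.0633]}
wrist {'fx': 338.8877, 'fy': 338.8877, 'cx': 321.571, 'cy': 242.9038, 'dist': [-0.0034, 0.0, 0.0, 0.0, 0.0], 'origin': [0.0949, 0.5478, 0.3849], 'attitude': [0.1281, 0.8004, 0.5784, 0.0915]}
{'clock': 0.15, 'joints': array([ 1.03567337e+00,  3.81067072e-01,  1.29803117e+00, -9.62272128e-06,
        1.46358903e+00, -2.15300010e-01]), 'joint_vel': array([ 0.00114173, -0.00304025, -0.00211757, -0.00036689,  0.00152671,
        0.00030645]), 'effort': array([ 2.55062143e-03, -4.38081229e+01, -2.24616516e+01,  7.13967229e-02,
        3.44062701e-02, -1.14437541e-04]), 'eef_pos': array([0.17281579, 0.52192653, 0.23828444]), 'orientation': array([-1.96121217e-04,  1.59230277e-01,  9.87241318e-01, -5.10985619e-04]), 'force': array([-0.37022856, -0.15186102,  0.38946026]), 'torque': array([-0.00393772, -0.03993706, -0.00196675]), 'gripper_force': 0.0, 'width': 0.9996986662294108}
```

View pics/scene0.png

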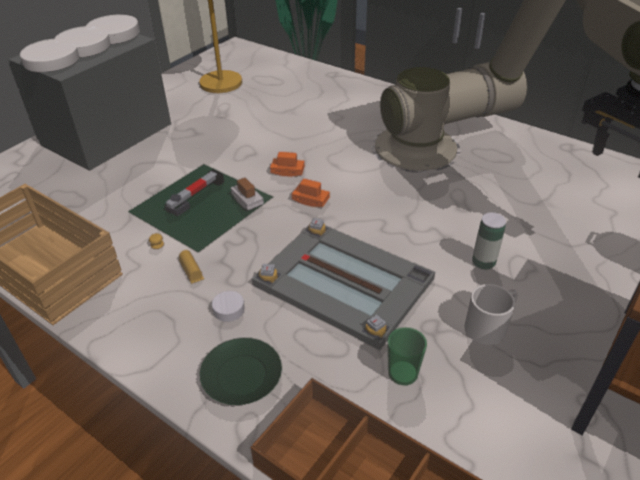

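View pics/side0.png

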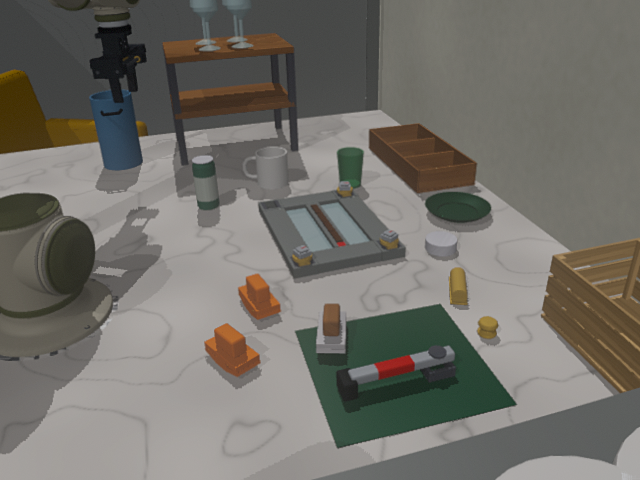

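View pics/wrist0.png

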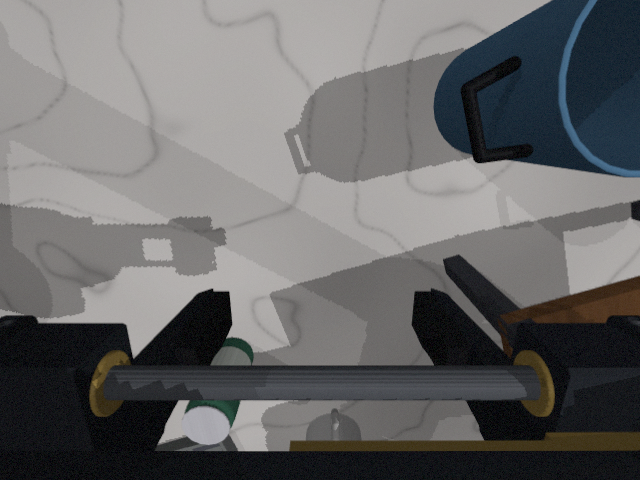

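Three clips are present. Scene view: clips at (317,226), (268,270), (376,324), empty pocket at (420,272), wrench around (195,188), white block at (246,193). Side view: clips at (302,255), (389,239), (345,188), wrench from (347,382) to (440,355), block at (332,320).

```bash
cat > h.py <<'E'
from station import arm, optics
import cv2, numpy as np
from scipy.spatial.transform import Rotation as R
def rot(q): return R.from_quat([q[1],q[2],q[3],q[0]])
def ray(c,uv):
    K=np.array([[c["fx"],0,c["cx"]],[0,c["fy"],c["cy"]],[0,0,1]])
    p=cv2.undistortPoints(np.float64(uv).reshape(-1,1,2),K,np.float64(c["dist"]))[:,0]
    return np.float64(c["origin"]), rot(c["attitude"]).apply(np.c_[p,np.ones(len(p))])
def onz(c,uv,z):
    o,d=ray(c,uv); return o+d*((z-o[2])/d[:,2])[:,None]
def project(c,P):
    K=np.array([[c["fx"],0,c["cx"]],[0,c["fy"],c["cy"]],[0,0,1]])
    r=rot(c["attitude"]).inv(); 
    return cv2.projectPoints(r.apply(np.atleast_2d(P)-c["origin"]),np.zeros(3),np.zeros(3),K,np.float64(c["dist"]))[0][:,0]
def shot(n,f):
    c=optics.get_calibration(n); s=arm.get_state(); im=optics.read_camera(n)[:,:,::-1].copy()
    cv2.imwrite(f"pics/{f}.png",im); return c,s,im
def totool(dw):  # world shift -> tool axes
    return rot(arm.get_state()["orientation"]).inv().apply(dw)
E
python3 - <<'E'
from h import *
np.set_printoptions(precision=3,suppress=True)
a=optics.get_calibration("scene");b=optics.get_calibration("side")
print("clips",onz(a,[(317,224),(268,269),(376,321)],.046)[:,:2],onz(b,[(302,250),(390,236),(345,185)],.046)[:,:2])
print("empty",onz(a,[(420,272)],.02)[:,:2],onz(b,[(275,204)],.02)[:,:2])
print("red",onz(a,[(305,258)],.022)[:,:2],onz(b,[(341,244)],.022)[:,:2])
print("wr foot/socket",onz(a,[(214,177),(176,203)],.03)[:,:2],onz(b,[(347,376),(438,352)],.03)[:,:2])
print("block",onz(a,[(247,186)],.055)[:,:2],onz(b,[(331,308)],.055)[:,:2])
print("mat corners",onz(a,[(204,165),(272,198),(198,247),(131,210)],.002)[:,:2],onz(b,[(296,350),(435,306),(509,404),(336,434)],.002)[:,:2])
print("jug,polish,tumb,tin,pull,knob",onz(a,[(489,330),(486,264),(404,377),(229,308),(190,268),(156,241)],.01)[:,:2])
print("orange",onz(a,[(288,160),(311,190)],.05)[:,:2])
s=arm.get_state();R0=rot(s["orientation"]);w=optics.get_calibration("wrist")
print("cam in tool",R0.inv().apply(np.array(w["origin"])-s["eef_pos"]),(R0.inv()*rot(w["attitude"])).as_euler("xyz",True))
print("tool axes\n",R0.as_matrix())
E
```

```text
clips [[0.471 0.008]
 [0.647 0.011]
 [0.638 0.267]] [[ 0.466 -0.006]
 [ 0.642 -0.009]
 [ 0.636  0.252]]
empty [[0.449 0.26 ]] [[0.47 0.26]]
red [[0.556 0.037]] [[0.555 0.032]]
wr foot/socket [[ 0.454 -0.328]
 [ 0.586 -0.328]] [[ 0.444 -0.337]
 [ 0.587 -0.331]]
block [[ 0.46  -0.208]] [[ 0.46 -0.21]]
mat corners [[ 0.401 -0.42 ]
 [ 0.41  -0.176]
 [ 0.65  -0.197]
 [ 0.647 -0.43 ]] [[ 0.396 -0.228]
 [ 0.652 -0.192]
 [ 0.647 -0.432]
 [ 0.405 -0.407]]
jug,polish,tumb,tin,pull,knob [[ 0.504  0.442]
 [ 0.335  0.36 ]
 [ 0.694  0.363]
 [ 0.752 -0.007]
 [ 0.715 -0.155]
 [ 0.697 -0.283]]
orange [[ 0.309 -0.202]
 [ 0.379 -0.076]]
cam in tool [ 0.082 -0.    -0.147] [-18.123  -0.025  89.986]
tool axes
 [[-0.949  0.314 -0.001]
 [ 0.314  0.949 -0.001]
 [ 0.    -0.001 -1.   ]]
```

```bash
T='{"dp":[-0.547,-0.232,-0.012],"spin":-18.3}'; python3 -m jog '[{"dp":[-0.547,-0.232,-0.012],"spin":-18.3},{"dp":[-0.547,-0.232,-0.012],"spin":-18.3},{"dp":[-0.547,-0.232,-0.012],"spin":-18.3},{"dp":[-0.547,-0.232,-0.012],"spin":-18.3},{"dp":[-0.547,-0.232,-0.012],"spin":-18.3},{"dp":[-0.547,-0.232,-0.012],"spin":-18.3},{"dp":[-0.547,-0.232,-0.012],"spin":-18.3},{"dp":[-0.547,-0.232,-0.012],"spin":-18.3}]'
python3 -c "
from h import *
print(arm.get_state()['eef_pos'],arm.get_state()['orientation'],arm.get_state()['joints'])"
```

```text
clock: 1.15
eef_pos: [0.5451, 0.1946, 0.2486]
orientation: [-0.0, 0.0, 1.0, 0.0]
force: [0.5, 0.4, 0.7]
width: 0.999
gripper_force: 0.0
[0.54513065 0.1945718  0.24860572] [-1.79436513e-04  2.78878622e-04  9.99999945e-01  3.01392459e-05] [ 1.38362090e-01  4.25510250e-01  1.19592972e+00  1.09433758e-04
  1.52049979e+00 -1.43188200e+00]
```

```bash
python3 -m jog '[{"dp":[-0.04,-0.035,0],"spin":0},{"dp":[-0.075,-0.065,0],"spin":0},{"dp":[-0.075,-0.065,0],"spin":0},{"dp":[-0.075,-0.065,0],"spin":0}]'
python3 - <<'E'
from h import *
c,s,im=shot("wrist","door")
print(s['eef_pos'])
E
```

```text
clock: 1.65
eef_pos: [0.6183, 0.1316, 0.2484]
orientation: [-0.0, 0.0, 1.0, 0.0]
force: [0.3, 1.2, 0.0]
width: 1.0
gripper_force: 0.0
[0.6183288  0.13160927 0.24843062]
```

View pics/door.png

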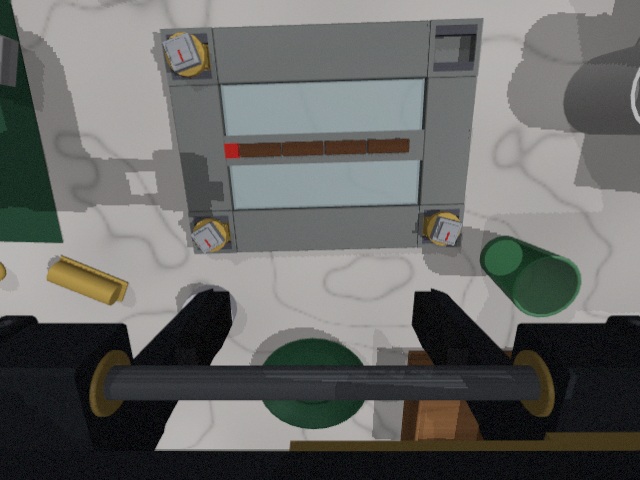

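Wrist view: image right = +y, down = +x. Nuts sit at (183,55), (210,236), (446,230), red bead end at (232,151), bead end (410,146), empty pocket (455,48). I need the nut angles, so I'll zoom in.

```bash
python3 - <<'E'
import cv2,numpy as np
im=cv2.imread("pics/door.png")
print(np.hstack([cv2.cvtColor(im,cv2.COLOR_BGR2HSV)[v-1:v+2,u] for u,v in[(176,62),(215,230),(440,238)]]).tolist())
t=[cv2.resize(im[v-32:v+32,u-32:u+32],(256,256),interpolation=cv2.INTER_CUBIC) for u,v in[(186,52),(210,236),(446,230)]]
cv2.imwrite("pics/nuts.png",np.hstack(t))
E
```

```text
[[109, 14, 151, 115, 16, 93, 110, 15, 152], [110, 15, 149, 105, 16, 96, 113, 13, 153], [105, 15, 139, 109, 16, 129, 110, 17, 138]]
```

View pics/nuts.png

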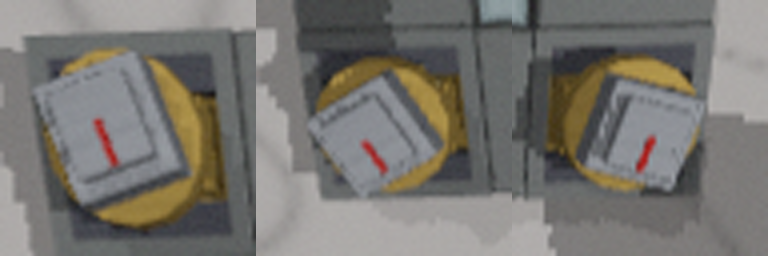

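```bash
cat > rect.py <<'E'
from h import *
def rectify(c,im,cx,cy,z,half=.03,n=240):
    g=np.linspace(-half,half,n); X,Y=np.meshgrid(cx+g,cy+g,indexing="ij")   # rows=+x, cols=+y
    p=project(c,np.c_[X.ravel(),Y.ravel(),np.full(X.size,z)]).astype(np.float32)
    return cv2.remap(im,p[:,0].reshape(n,n),p[:,1].reshape(n,n),cv2.INTER_CUBIC)
E
python3 - <<'E'
from rect import *
im=cv2.imread("pics/door.png"); c=optics.get_calibration("wrist")
np.set_printoptions(precision=4,suppress=True)
g=onz(c,[(179.3,50.8),(206,238),(449,232)],.048); print(g)
print("red/bead end",onz(c,[(232,151),(409.5,146)],.024))
print("pocket E",onz(c,[(455,48)],.022))
out=[]
for k,p in enumerate(g):
    r=rectify(c,im,p[0],p[1],.048); h=cv2.cvtColor(r,cv2.COLOR_BGR2HSV)
    m=((h[...,1]<40)&(h[...,2]>135)|((h[...,2]>110)&((h[...,0]<8)|(h[...,0]>172))&(h[...,1]>90))).astype(np.uint8)
    m=cv2.morphologyEx(m,cv2.MORPH_OPEN,np.ones((9,9)))
    n,l,st,ce=cv2.connectedComponentsWithStats(m); i=l[120,120]
    cs,_=cv2.findContours((l==i).astype(np.uint8),0,2)
    q=cv2.minAreaRect(max(cs,key=cv2.contourArea)); print(i,q, "mm",np.array(q[1])*.25)
    cv2.drawContours(r,[cv2.boxPoints(q).astype(int)],0,(0,255,0),1); out.append(r)
cv2.imwrite("pics/rect.png",np.hstack(out))
E
```

```text
[[0.4654 0.0024 0.048 ]
 [0.6441 0.0081 0.048 ]
 [0.6372 0.2683 0.048 ]]
red/bead end [[0.555  0.0372 0.024 ]
 [0.5498 0.2249 0.024 ]]
pocket E [[0.4576 0.2625 0.022 ]]
0 ((127.0, 141.5), (195.0, 224.0), 90.0) mm [48.75 56.  ]
3 ((115.40672302246094, 130.0292205810547), (79.07078552246094, 77.93307495117188), 58.570438385009766) mm [19.7677 19.4833]
0 ((119.49998474121094, 119.49998474121094), (238.99996948242188, 238.99996948242188), 0.0) mm [59.75 59.75]
```

View pics/rect.png

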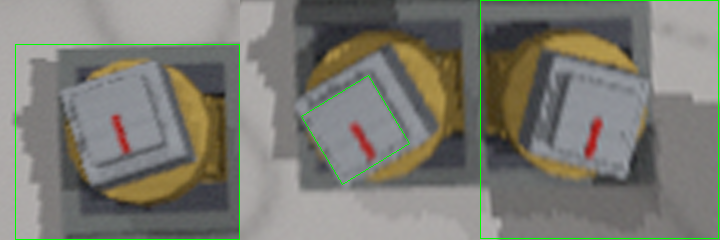

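Nut angles and centres: A (0.4655,0.0013) ψ≡17°, B (0.6467,0.0071) ψ≡31.4°, C (0.6377,0.2683) ψ≡−13°; the spacing matches the 180 × 260 mm pattern. Next I look at the mat from above.

```bash
python3 -m jog '[{"dp":[0.018,-0.432,0],"spin":0},{"dp":[0.018,-0.432,0],"spin":0},{"dp":[0.018,-0.432,0],"spin":0},{"dp":[0.018,-0.432,0],"spin":0},{"dp":[0.018,-0.432,0],"spin":0},{"dp":[0.018,-0.432,0],"spin":0},{"dp":[0.018,-0.432,0],"spin":0},{"dp":[0.018,-0.432,0],"spin":0}]'
python3 -m jog '[{"dp":[0,0,0],"spin":0},{"dp":[0,0,0],"spin":0}]'
python3 - <<'E'
from h import *
c,s,im=shot("wrist","mat")
print(s['eef_pos'],s['orientation'],s['joints'],c)
h=cv2.cvtColor(im,cv2.COLOR_BGR2HSV)
m=(((h[...,0]<6)|(h[...,0]>174))&(h[...,1]>150)&(h[...,2]>80)).astype(np.uint8)
for q in cv2.findContours(m,0,2)[0]:
    if cv2.contourArea(q)>80: print(cv2.minAreaRect(q),onz(c,[cv2.minAreaRect(q)[0]],.036))
E
```

```text
clock: 2.7
eef_pos: [0.5999, -0.3031, 0.2481]
orientation: [-0.0, 0.002, 1.0, 0.0]
force: [0.6, 0.3, 0.1]
width: 1.003
gripper_force: 0.0
clock: 2.95
eef_pos: [0.6011, -0.2988, 0.2493]
orientation: [0.0, -0.001, 1.0, -0.0]
force: [0.5, -0.1, -1.2]
width: 1.005
gripper_force: 0.0
[ 0.60108217 -0.29879333  0.24931864] [ 2.23341386e-04 -9.64223718e-04  9.99999509e-01 -5.43683368e-05] [-6.37339350e-01  5.98934799e-01  8.90971541e-01  1.79401955e-04
  1.65126279e+00 -2.21004967e+00] {'fx': 338.8877130024695, 'fy': 338.8877130024695, 'cx': 321.57096913833095, 'cy': 242.90381772133435, 'dist': array([-0.00336626,  0.        ,  0.        ,  0.        ,  0.        ]), 'origin': array([ 0.51892139, -0.29847091,  0.39593639]), 'attitude': array([0.11164371, 0.69745198, 0.69908614, 0.11124291])}
((631.0, 167.5), (13.0, 16.0), 90.0) [[0.5531922  0.02424238 0.036     ]]
((283.4026184082031, 124.17577362060547), (57.10399627685547, 21.056453704833984), 88.02507019042969) [[ 0.51159053 -0.33710609  0.036     ]]
```

View pics/mat.png

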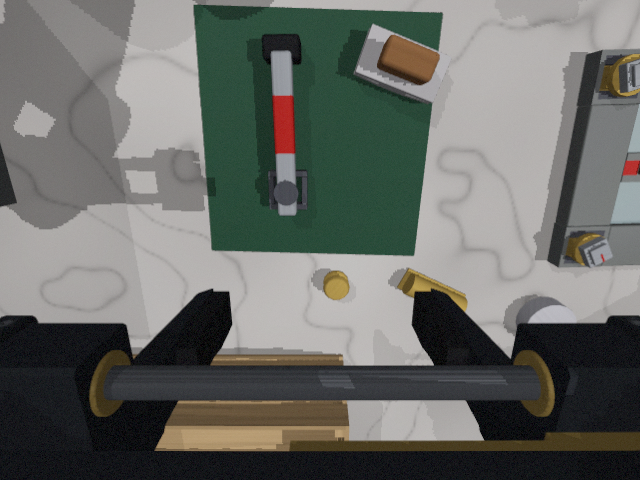

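Mat view: red grip at (283,124), foot at (281,48), socket at (287,192), block at (408,60), turned about 20°.

```bash
python3 - <<'E'
from h import *
c=optics.get_calibration("wrist")
im=cv2.imread("pics/mat.png"); h=cv2.cvtColor(im,cv2.COLOR_BGR2HSV)
p=onz(c,[(282.7,56),(287.8,212),(283.4,124.2)],.036); print(p); d=p[0]-p[1]; print("yaw",np.degrees(np.arctan2(d[1],d[0])))
m=((h[...,0]>40)&(h[...,0]<90)&(h[...,1]>80)).astype(np.uint8); m[260:]=0
q=max(cv2.findContours(m,0,2)[0],key=cv2.contourArea); print("mat",onz(c,cv2.boxPoints(cv2.minAreaRect(q)),.002)[:,:2])
print(onz(c,[(194,6),(442,13),(414,255),(212,250)],.002)[:,:2])
E
```

```text
[[ 0.45053566 -0.33598151  0.036     ]
 [ 0.60159121 -0.33549203  0.036     ]
 [ 0.51160031 -0.33731237  0.036     ]]
yaw -179.81433985431667
mat [[ 0.65552702 -0.46561632]
 [ 0.39840675 -0.42636225]
 [ 0.40494988 -0.1794589 ]
 [ 0.66541928 -0.1604051 ]]
[[ 0.39962669 -0.42651436]
 [ 0.40522582 -0.17860064]
 [ 0.66341241 -0.18436248]
 [ 0.65745765 -0.43379671]]
```

```bash
python3 -m jog '[{"dp":[0.04,-0.02,0.05],"spin":0},{"dp":[0.0895,-0.038,0.1],"spin":0},{"dp":[0.0895,-0.038,0.15],"spin":0},{"dp":[0.0895,-0.038,0.2],"spin":0},{"dp":[0.0895,-0.038,0.225],"spin":0},{"dp":[0.0895,-0.038,0.239],"spin":0},{"dp":[0.0895,-0.038,0.239],"spin":0},{"dp":[0.0895,-0.038,0.239],"spin":0}]' 0.7
python3 -m jog '[{"dp":[0,0,0],"spin":0},{"dp":[0,0,0],"spin":0},{"dp":[0,0,0],"spin":0},{"dp":[0,0,0],"spin":0},{"dp":[0,0,0],"spin":0},{"dp":[0,0,0],"spin":0},{"dp":[0,0,0],"spin":0},{"dp":[0,0,0],"spin":0}]' 0 50
```

```text
clock: 4.0
eef_pos: [0.5118, -0.339, 0.0111]
orientation: [0.001, -0.0, 1.0, -0.001]
force: [-0.4, -0.1, 0.5]
width: 0.7
gripper_force: 0.0
clock: 5.0
eef_pos: [0.5111, -0.3387, 0.0098]
orientation: [-0.0, 0.0, 1.0, 0.0]
force: [-0.2, 2.0, 1.6]
width: 0.22
gripper_force: 50.0
```

```bash
python3 -m jog '[{"dp":[0,0,-0.06],"spin":0},{"dp":[0,0,-0.12],"spin":0},{"dp":[0,0,-0.16],"spin":0},{"dp":[0,0,-0.16],"spin":0}]'
python3 - <<'E'
from h import *
# camera pose at mat picture
c=optics.get_calibration("wrist"); c['origin']=np.array([0.51892139,-0.29847091,0.39593639]); c['attitude']=np.array([0.11164371,0.69745198,0.69908614,0.11124291])
im=cv2.imread("pics/mat.png")
print(im[40:220,285].max(1).tolist())
for v in (35,51,63,95.6,152.7,180,192,204,214): print(v,onz(c,[(285,v)],.036)[0,:2],onz(c,[(285,v)],.042)[0,:1])
s=arm.get_state(); print(s['eef_pos'],s['force'],s['torque'])
a,_,_=shot("scene","lift"); im=cv2.imread("pics/lift.png"); u,v=project(a,s['eef_pos'])[0]; print(u,v)
cv2.imwrite("pics/liftc.png",cv2.resize(im[int(v)-80:int(v)+80,int(u)-100:int(u)+100],None,fx=4,fy=3.75))
E
```

```text
clock: 5.5
eef_pos: [0.5118, -0.3395, 0.1718]
orientation: [0.002, 0.0, 1.0, -0.002]
force: [0.2, -0.0, -4.5]
width: 0.22
gripper_force: 50.0
[26, 34, 29, 34, 34, 36, 36, 34, 35, 26, 89, 136, 152, 160, 163, 161, 162, 160, 165, 161, 160, 160, 162, 163, 161, 161, 163, 162, 160, 161, 162, 162, 162, 162, 162, 161, 161, 162, 161, 161, 161, 160, 160, 162, 160, 160, 158, 161, 158, 162, 161, 161, 159, 161, 159, 166, 176, 176, 178, 177, 175, 176, 178, 177, 178, 178, 177, 176, 176, 178, 176, 176, 176, 178, 175, 176, 175, 176, 176, 176, 174, 175, 178, 173, 178, 176, 175, 176, 175, 172, 174, 173, 175, 176, 175, 177, 176, 175, 176, 175, 174, 173, 173, 173, 175, 175, 172, 175, 175, 175, 174, 175, 175, 164, 151, 160, 161, 158, 160, 160, 161, 159, 159, 159, 162, 160, 161, 161, 160, 158, 163, 159, 161, 160, 159, 160, 162, 161, 161, 138, 104, 89, 84, 83, 81, 83, 81, 83, 84, 84, 83, 83, 82, 82, 80, 83, 83, 82, 85, 82, 83, 83, 83, 79, 81, 114, 148, 156, 156, 158, 155, 158, 158, 155, 145, 99, 70, 76, 75, 78]
35 [ 0.4330653  -0.33306603] [0.43449649]
51 [ 0.44632635 -0.33347648] [0.44753648]
63 [ 0.4564973  -0.33379163] [0.45753789]
95.6 [ 0.48515417 -0.33468113] [0.48571705]
152.7 [ 0.5392977 -0.3363674] [0.53895804]
180 [ 0.56715637 -0.33723765] [0.56635231]
192 [ 0.57984254 -0.33763449] [0.57882701]
204 [ 0.59281103 -0.33804048] [0.59157932]
214 [ 0.60384087 -0.33838605] [0.6024253]
[ 0.51179213 -0.33949107  0.17183255] [ 0.15386985 -0.02829499 -4.49376196] [ 0.08967869  0.04342721 -0.0472338 ]
185.4683362195518 136.97575173869427
```

View pics/liftc.png

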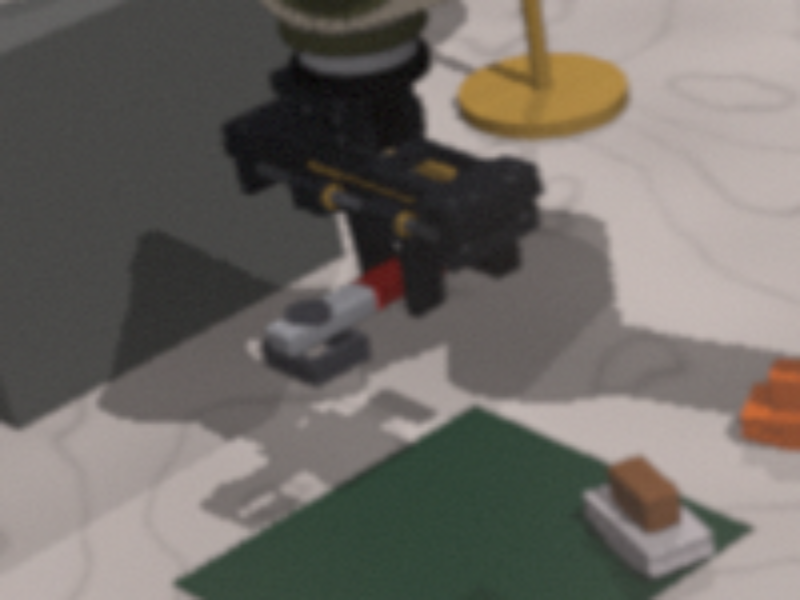

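The wrench is held level with the socket about 68 mm from the grip. Moving to hover above nut A.

```bash
python3 -m jog '[{"dp":[0.066,0.406,0],"spin":73},{"dp":[0.066,0.406,0],"spin":73},{"dp":[0.066,0.406,0],"spin":73},{"dp":[0.066,0.406,0],"spin":73},{"dp":[0.066,0.406,0],"spin":73},{"dp":[0.066,0.406,0],"spin":73},{"dp":[0.066,0.406,0],"spin":73},{"dp":[0.066,0.406,0],"spin":73}]'
python3 -m jog '[{"dp":[0,0,0],"spin":0},{"dp":[0,0,0.04],"spin":0},{"dp":[0,0,0.07],"spin":0},{"dp":[0,0,0.07],"spin":0},{"dp":[0,0,0.07],"spin":0}]'
cat > where.py <<'E'
import sys; from h import *
np.set_printoptions(precision=4,suppress=True)
s=arm.get_state(); r=rot(s["orientation"]); x=r.apply([1,0,0]); y=np.degrees(np.arctan2(x[1],x[0])); soc=s["eef_pos"]-.068*x
print("soc",soc,"yaw",round(y,2),"tilt",np.degrees(np.arccos(-r.apply([0,0,1])[2])).round(2),"F",s["force"],"T",s["torque"],"J",s["joints"])
if len(sys.argv)>3:
    n=np.array([float(sys.argv[1]),float(sys.argv[2])]); Y=np.radians(float(sys.argv[3]))
    t=n+.068*np.array([np.cos(Y),np.sin(Y)]); print("dp",r.inv().apply([*(t-s["eef_pos"][:2]),0]),"spin",y-float(sys.argv[3]))
    if len(sys.argv)>4: # arc rows about the nut for step list (deg clockwise)
        p0=n+.068*np.array([np.cos(Y),np.sin(Y)]); R1=R.from_rotvec([0,0,Y])*R.from_rotvec([np.pi,0,0])
        for k in sys.argv[4].split(","):
            a=Y-np.radians(float(k)); print(k,R1.inv().apply([*(n+.068*np.array([np.cos(a),np.sin(a)])-p0),0]))
E
python3 where.py .4655 .0013 107; python3 - <<'E'
from h import *
for n in("scene","side"):
    a,_,im=shot(n,"A_"+n)
    u,v=project(a,[.4655,.0013,.06])[0].astype(int); cv2.imwrite(f"pics/Ac_{n}.png",cv2.resize(im[v-40:v+40,u-50:u+50],None,fx=4,fy=4))
cv2.imwrite("pics/Ac.png",np.hstack([cv2.imread(f"pics/Ac_{n}.png") for n in("scene","side")]))
E
```

```text
clock: 6.55
eef_pos: [0.4432, 0.0698, 0.1673]
orientation: [-0.002, 0.595, 0.804, -0.001]
force: [0.7, -1.2, -4.1]
width: 0.218
gripper_force: 50.0
clock: 7.18
eef_pos: [0.4458, 0.0668, 0.1002]
orientation: [0.0, 0.595, 0.804, 0.0]
force: [-0.2, 0.1, -3.9]
width: 0.216
gripper_force: 50.0
soc [0.4656 0.0018 0.1002] yaw 106.96 tilt 0.02 F [-0.1889  0.1061 -3.9163] T [-0.0324  0.0324 -0.0026] J [-0.115   0.3788  1.774  -0.      0.9884 -0.4109]
dp [-0.0004 -0.0003 -0.    ] spin -0.044199881904944505
```

View pics/Ac.png

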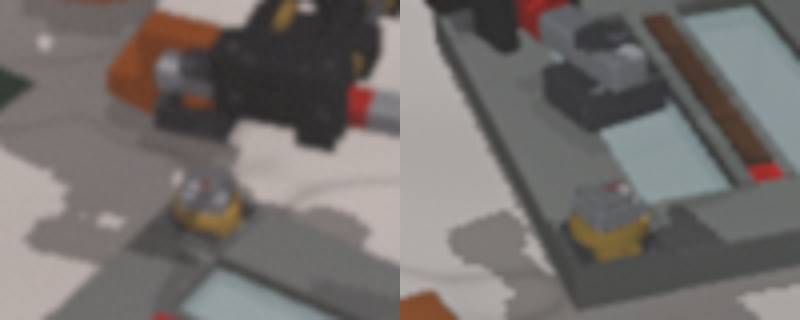

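```bash
python3 -m jog '[{"dp":[0,0,0.025],"spin":0},{"dp":[0,0,0.042],"spin":0},{"dp":[0,0,0.046],"spin":0},{"dp":[0,0,0.05],"spin":0}]'
python3 -m jog '[{"dp":[0,0,0.003],"spin":0},{"dp":[0,0,0.006],"spin":0},{"dp":[0,0,0.007],"spin":0},{"dp":[0,0,0.007],"spin":0}]'
python3 where.py .4655 .0013 107 4,8,12,16,20,24,28,32,36,40,44,48
```

```text
clock: 7.78
eef_pos: [0.4459, 0.0672, 0.0504]
orientation: [0.001, 0.595, 0.804, 0.0]
force: [0.1, 0.4, -2.8]
width: 0.221
gripper_force: 50.0
clock: 8.28
eef_pos: [0.4457, 0.0673, 0.043]
orientation: [0.0, 0.595, 0.804, 0.0]
force: [-0.2, 3.5, 3.1]
width: 0.217
gripper_force: 50.0
soc [0.4655 0.0023 0.043 ] yaw 106.99 tilt 0.06 F [-0.2129  3.4599  3.1116] T [ 0.247  -0.0902  0.0604] J [-0.1139  0.4785  1.8388  0.0001  0.8233 -0.4104]
dp [-0.0009 -0.0003  0.    ] spin -0.011920860846160508
4 [-0.0002  0.0047  0.    ]
8 [-0.0007  0.0095  0.    ]
12 [-0.0015  0.0141  0.    ]
16 [-0.0026  0.0187  0.    ]
20 [-0.0041  0.0233  0.    ]
24 [-0.0059  0.0277  0.    ]
28 [-0.008   0.0319  0.    ]
32 [-0.0103  0.036   0.    ]
36 [-0.013  0.04   0.   ]
40 [-0.0159  0.0437  0.    ]
44 [-0.0191  0.0472  0.    ]
48 [-0.0225  0.0505  0.    ]
```

```bash
cat > tq.py <<'E'
import sys; from h import *
s=arm.get_state(); x=rot(s["orientation"]).apply([1,0,0]); r=.068*x
print("yaw",np.degrees(np.arctan2(x[1],x[0])).round(2),"soc",(s["eef_pos"]-r).round(4),"F",s["force"].round(1),"Tz",s["torque"][2].round(3),"M",(s["torque"][2]+np.cross(r,s["force"])[2]).round(3))
E
python3 -m jog '[{"dp":[0.0004,0.0024,0],"spin":2},{"dp":[0.0003,0.0047,0],"spin":4},{"dp":[-0.0002,0.0095,0],"spin":8},{"dp":[-0.001,0.0141,0],"spin":12},{"dp":[-0.0021,0.0187,0],"spin":16},{"dp":[-0.0021,0.0187,0],"spin":16}]' >/dev/null; python3 tq.py
python3 -m jog '[{"dp":[-0.0001,0.0024,0],"spin":2},{"dp":[-0.0002,0.0047,0],"spin":4},{"dp":[-0.0002,0.0047,0],"spin":4}]' >/dev/null; python3 tq.py
```

```text
yaw 90.98 soc [0.4646 0.0028 0.0426] F [-1.4  3.5  3.6] Tz -0.055 M 0.035
yaw 86.95 soc [0.4648 0.0028 0.0427] F [-2.4  3.8  3.8] Tz -0.065 M 0.112
```

```bash
for i in 1 2 3; do :; done
python3 -m jog '[{"dp":[-0.0001,0.0024,0],"spin":2},{"dp":[-0.0002,0.0047,0],"spin":4},{"dp":[-0.0002,0.0047,0],"spin":4}]' >/dev/null; python3 tq.py
python3 -m jog '[{"dp":[-0.0001,0.0024,0],"spin":2},{"dp":[-0.0002,0.0047,0],"spin":4},{"dp":[-0.0002,0.0047,0],"spin":4}]' >/dev/null; python3 tq.py
```

```text
yaw 82.95 soc [0.4646 0.003  0.0426] F [-2.8  6.7  3.9] Tz -0.161 M 0.083
yaw 78.96 soc [0.4646 0.0032 0.0427] F [-1.9  7.8  4.1] Tz -0.113 M 0.114
```

```bash
python3 - <<'E'
from h import *
for n in("scene","side"):
    a,_,im=shot(n,"A2_"+n)
    u,v=project(a,[.46,.03,.05])[0].astype(int); cv2.imwrite(f"pics/Ac_{n}.png",cv2.resize(im[v-40:v+40,u-50:u+50],None,fx=4,fy=4,interpolation=cv2.INTER_CUBIC))
cv2.imwrite("pics/Ac2.png",np.hstack([cv2.imread(f"pics/Ac_{n}.png") for n in("scene","side")]))
E
```

```text
(no output)
```

View pics/Ac2.png

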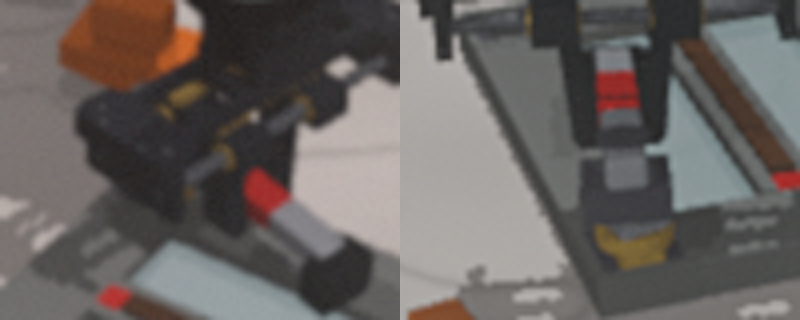

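The side view suggests the socket rides on the nut shoulder, with the wrench pitched in the fingers. I'll lift off and measure the pitch from the wrist camera, using the red, silver and black transitions.

```bash
python3 -m jog '[{"dp":[0,0,-0.015],"spin":0},{"dp":[0,0,-0.04],"spin":0},{"dp":[0,0,-0.05],"spin":0},{"dp":[0,0,-0.05],"spin":0},{"dp":[0,0,-0.05],"spin":0}]' ; python3 tq.py
cat > pitch.py <<'E'
from h import *
c,s,im=shot("wrist","pit"); r=rot(s["orientation"])
h=cv2.cvtColor(im,cv2.COLOR_BGR2HSV)
red=(((h[...,0]<6)|(h[...,0]>174))&(h[...,1]>150)&(h[...,2]>80)).astype(np.uint8)
n,l,st,ce=cv2.connectedComponentsWithStats(red); i=1+np.argmax(st[1:,4]); print("red",st[i],ce[i].round(1))
for a in(0,3,6,9):
    P=R.from_rotvec([0,np.radians(a),0]).apply([[x,0,-.008] for x in(.027,.060)])+[0,0,-.019]
    print(a,project(c,s["eef_pos"]+r.apply(P)).round(1).tolist())
print(im[st[i][1]-100:st[i][1]+6,int(ce[i][0])].max(1).tolist())
E
python3 pitch.py
```

```text
clock: 10.88
eef_pos: [0.4775, 0.0693, 0.0919]
orientation: [-0.0, 0.772, 0.636, -0.001]
force: [0.4, 0.4, -4.1]
width: 0.219
gripper_force: 50.0
yaw 78.97 soc [0.4645 0.0025 0.0919] F [ 0.4  0.4 -4.1] Tz 0.039 M 0.018
red [ 297  278   50   88 4161] [321.4 322.1]
0 [[325.2, 279.1], [325.6, 193.8]]
3 [[325.3, 281.8], [325.7, 196.8]]
6 [[325.3, 284.6], [325.8, 200.4]]
9 [[325.4, 287.6], [325.9, 204.6]]
[135, 144, 146, 148, 148, 147, 147, 149, 146, 149, 147, 148, 146, 148, 147, 147, 147, 148, 148, 147, 146, 147, 147, 147, 148, 149, 146, 146, 145, 148, 146, 148, 145, 148, 144, 145, 146, 148, 146, 146, 147, 147, 145, 146, 148, 147, 147, 146, 145, 148, 147, 144, 146, 147, 145, 146, 147, 147, 146, 146, 147, 147, 146, 146, 145, 146, 147, 147, 148, 145, 146, 145, 146, 147, 147, 149, 146, 146, 147, 148, 145, 148, 145, 147, 147, 144, 146, 145, 147, 144, 147, 146, 147, 147, 148, 147, 146, 146, 147, 146, 147, 146, 155, 166, 166, 165]
```

```bash
python3 -m jog '[{"dp":[-0.03,0.025,-0.05],"spin":0},{"dp":[-0.06,0.05,-0.1],"spin":0},{"dp":[-0.1,0.08,-0.12],"spin":0},{"dp":[-0.1,0.08,-0.12],"spin":0},{"dp":[-0.1,0.08,-0.12],"spin":0}]'
cat > mark.py <<'E'
import sys; from rect import *
f=sys.argv[1]; c,s,im=shot("wrist",f); out=[]
for x,y in((.4655,.0013),(.6467,.0071),(.6377,.2683)):
    r=rectify(c,im,x,y,.048); h=cv2.cvtColor(r,cv2.COLOR_BGR2HSV); out.append(r)
    m=((h[...,1]>110)&((h[...,0]<8)|(h[...,0]>172))&(h[...,2]>90)).astype(np.uint8); m[:70]=m[-70:]=0; m[:,:70]=m[:,-70:]=0
    p=np.argwhere(m)
    if len(p)<60: print("no mark",len(p)); continue
    q=(p-119.5)*.25; mu=q.mean(0); w,v=np.linalg.eigh(np.cov(q.T)); d=v[:,1]; e=(q-mu)@d
    print("mark centre mm",mu.round(1),"len",np.ptp(e).round(1),"angle",(np.degrees(np.arctan2(d[1],d[0]))%180).round(1),"ends",(mu+e.min()*d).round(1),(mu+e.max()*d).round(1))
cv2.imwrite(f"pics/{f}_r.png",np.hstack(out))
E
python3 mark.py vA; python3 - <<'E'
# same on the first door picture
import sys; sys.path.insert(0,'.'); import h
c=h.optics.get_calibration("wrist"); c['origin']=h.np.array([.6183-.082,.1316,.2484+.147])
import rect
E
```

```text
clock: 11.55
eef_pos: [0.5366, -0.0437, 0.2114]
orientation: [-0.001, 0.772, 0.636, -0.001]
force: [-0.4, 0.2, -4.1]
width: 0.217
gripper_force: 50.0
mark centre mm [3.7 1. ] len 9.9 angle 16.2 ends [8.5 2.4] [-1.  -0.3]
mark centre mm [2.3 1.7] len 9.9 angle 30.6 ends [6.6 4.3] [-1.9 -0.8]
no mark 0
```

View pics/vA_r.png

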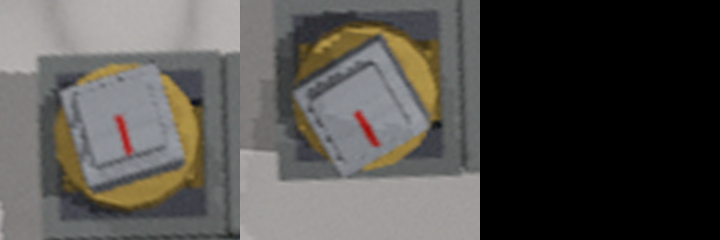

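Nut A has not turned (mark at 16.2°), so the socket was riding on its shoulder and was laterally off. I'll compare the mark positions from the two camera yaws to solve for the wrist-camera bias.

```bash
python3 - <<'E'
from rect import *
np.set_printoptions(precision=2,suppress=True)
c=optics.get_calibration("wrist"); s=arm.get_state(); r0=rot(s["orientation"])
off=r0.inv().apply(c["origin"]-s["eef_pos"]); rel=r0.inv()*rot(c["attitude"])
def cam(p,q):
    r=rot(q); a=(r*rel).as_quat(); d=dict(c); d["origin"]=np.array(p)+r.apply(off); d["attitude"]=[a[3],*a[:3]]; return d
def marks(c,im):
    out=[]
    for x,y in((.4655,.0013),(.6467,.0071),(.6377,.2683)):
        h=cv2.cvtColor(rectify(c,im,x,y,.048),cv2.COLOR_BGR2HSV)
        m=((h[...,1]>110)&((h[...,0]<8)|(h[...,0]>172))&(h[...,2]>90)).astype(np.uint8); m[:70]=m[-70:]=0; m[:,:70]=m[:,-70:]=0
        p=np.argwhere(m)
        if len(p)<60: out.append(None); continue
        q=(p-119.5)*.25; mu=q.mean(0); w,v=np.linalg.eigh(np.cov(q.T)); d=v[:,1]*np.sign(v[0,1]); e=(q-mu)@d
        out.append((np.array([x,y])*1e3+mu, np.degrees(np.arctan2(d[1],d[0])),np.ptp(e)))
    return out
a=marks(cam([.6183,.1316,.2484],[0,0,1,0]),cv2.imread("pics/door.png"))
b=marks(c,cv2.imread("pics/vA.png"))
print(a);print(b); print(s["eef_pos"])
for k in(0,1): print("diff yaw180-yaw79",a[k][0]-b[k][0])
E
```

```text
[(array([470.5 ,   1.21]), np.float64(18.261653850705084), np.float64(9.80253768186735)), (array([650.72,   7.36]), np.float64(30.39103775129285), np.float64(9.64588492037803)), (array([643.23, 264.8 ]), np.float64(-15.445804045048096), np.float64(9.822703523431318))]
[(array([469.03,   2.69]), np.float64(16.342527431458166), np.float64(9.889961055494272)), (array([648.88,   9.34]), np.float64(30.828097330772966), np.float64(9.861344033228296)), None]
[ 0.54 -0.04  0.21]
diff yaw180-yaw79 [ 1.47 -1.49]
diff yaw180-yaw79 [ 1.85 -1.99]
```

```bash
python3 - <<'E'
from h import *
c=optics.get_calibration("side")
u0,v0=project(c,[.46,.03,.05])[0].astype(int)
tcp=np.array([.4775,.0685,.0427]); yaw=np.radians(79)
R1=R.from_rotvec([0,0,yaw]); g=tcp+[0,0,.019]
pts={"bar end top":(-25,0,34),"bar end bot":(-25,0,18),"red end top":(41,0,34),"sock front R bottom":(-21,-21,0),"sock front L bottom":(-21,21,0),"sock top front":(-21,0,18)}
for a in(0,4,8):
    for k,p in pts.items():
        q=(np.array(p)-[67.5,0,26])/1e3; w=g+R1.apply(R.from_rotvec([0,np.radians(a),0]).apply(q))
        print(a,k,((project(c,w)[0]-[u0-50,v0-40])*4+[400,0]).round(0))
for n,z in(("boss top",.034),("nut sh",.044)): print(n,((project(c,[.466,.0014-.013,z])[0]-[u0-50,v0-40])*4+[400,0]).round(0))
E
```

```text
0 bar end top [627. 179.]
0 bar end bot [628. 209.]
0 red end top [618. 111.]
0 sock front R bottom [674. 235.]
0 sock front L bottom [584. 241.]
0 sock top front [628. 204.]
4 bar end top [626. 166.]
4 bar end bot [628. 197.]
4 red end top [618. 107.]
4 sock front R bottom [674. 225.]
4 sock front L bottom [584. 231.]
4 sock top front [627. 193.]
8 bar end top [625. 152.]
8 bar end bot [627. 185.]
8 red end top [618. 104.]
8 sock front R bottom [674. 214.]
8 sock front L bottom [583. 221.]
8 sock top front [627. 181.]
boss top [637. 232.]
nut sh [636. 214.]
```

```bash
sed -i 's/for a in(0,3,6,9)/for a in(-9,-6,-3,0,3)/; s/x in(.027,.060)/x in(.027,.067)/' pitch.py; python3 pitch.py | cut -c1-200; python3 - <<'E'
import cv2,numpy as np
im=cv2.imread("pics/pit.png"); print(im[120:290:3,321].max(1).tolist())
E
```

```text
red [ 297  278   50   88 4126] [321.4 321.8]
-9 [[325.1, 272.5], [325.3, 169.4]]
-6 [[325.1, 274.5], [325.4, 170.2]]
-3 [[325.2, 276.7], [325.5, 171.7]]
0 [[325.2, 279.1], [325.6, 173.8]]
3 [[325.2, 281.7], [325.7, 176.5]]
[128, 137, 136, 140, 138, 141, 140, 140, 139, 142, 142, 140, 138, 140, 140, 141, 140, 137, 141, 138, 135, 139, 139, 142, 139, 141, 141, 142, 138, 138, 139, 139, 139, 138, 138, 140, 142, 138, 139, 142,
[76, 72, 166, 167, 168, 123, 23, 23, 27, 34, 31, 27, 29, 22, 36, 31, 29, 25, 30, 110, 136, 141, 139, 140, 140, 137, 135, 142, 141, 138, 139, 140, 139, 138, 141, 139, 139, 136, 137, 137, 139, 139, 138, 138, 138, 139, 139, 140, 139, 137, 140, 139, 138, 133, 153, 155, 155]
```

```bash
python3 where.py .466 .0014 106.5
```

```text
soc [ 0.5236 -0.1099  0.2116] yaw 79.03 tilt 0.14 F [ 0.1371  0.5871 -4.0622] T [-0.054   0.0881 -0.0014] J [-0.3004  0.3825  1.376   0.0001  1.3856 -0.1089]
dp [ 0.0906 -0.1091  0.0003] spin -27.469773144699545
```

```bash
python3 -m jog '[{"dp":[0.045,-0.055,0.04],"spin":-10},{"dp":[0.0906,-0.1091,0.09],"spin":-20},{"dp":[0.0906,-0.1091,0.14],"spin":-27.5},{"dp":[0.0906,-0.1091,0.15],"spin":-27.5},{"dp":[0.0906,-0.1091,0.15],"spin":-27.5},{"dp":[0.0906,-0.1091,0.15],"spin":-27.5}]' >/dev/null
python3 where.py .466 .0014 106.5
python3 -m jog '[{"dp":[0,0,0.004],"spin":0},{"dp":[0,0,0.007],"spin":0},{"dp":[0,0,0.007],"spin":0}]' >/dev/null; python3 tq.py
python3 -m jog '[{"dp":[0,0,0.003],"spin":0},{"dp":[0,0,0.003],"spin":0}]' >/dev/null; python3 tq.py
python3 -m jog '[{"dp":[0,0,0.002],"spin":0},{"dp":[0,0,0.002],"spin":0}]' >/dev/null; python3 tq.py
```

```text
soc [0.4677 0.0005 0.0638] yaw 106.49 tilt 0.12 F [ 0.1627  0.6012 -3.7249] T [-0.013  -0.008   0.0177] J [-0.1168  0.4432  1.8115 -0.0001  0.8848 -0.4047]
dp [ 0.0014 -0.0014 -0.    ] spin -0.005768669340270094
yaw 106.46 soc [4.668e-01 3.000e-04 5.580e-02] F [-1.   0.3 -2.6] Tz -0.011 M 0.049
yaw 106.47 soc [0.4667 0.0005 0.0526] F [ 0.4 -0.3 -4.1] Tz 0.011 M -0.011
yaw 106.48 soc [0.4667 0.0005 0.0506] F [ 0.6  0.5 -4.3] Tz 0.053 M 0.008
```

```bash
python3 -m jog '[{"dp":[0,0,0.002],"spin":0},{"dp":[0,0,0.002],"spin":0}]' >/dev/null; python3 tq.py
python3 -m jog '[{"dp":[0,0,0.002],"spin":0},{"dp":[0,0,0.002],"spin":0}]' >/dev/null; python3 tq.py
python3 -m jog '[{"dp":[0,0,0.002],"spin":0},{"dp":[0,0,0.002],"spin":0}]' >/dev/null; python3 tq.py
```

```text
yaw 106.48 soc [0.4667 0.0005 0.0486] F [ 0.2 -0.5 -4.2] Tz -0.061 M -0.067
yaw 106.48 soc [0.4667 0.0005 0.0466] F [-0.   0.2 -4.3] Tz -0.019 M -0.021
yaw 106.48 soc [0.4669 0.0005 0.0448] F [-0.3  0.3 -2.1] Tz -0.009 M 0.007
```

Seated without pushing back. Now turning clockwise in small steps.

```bash
python3 -m jog '[{"dp":[-0.0002,0.0047,-0.0007],"spin":4},{"dp":[-0.0007,0.0095,-0.0007],"spin":8},{"dp":[-0.0015,0.0141,-0.0007],"spin":12},{"dp":[-0.0015,0.0141,-0.0007],"spin":12}]' >/dev/null; python3 tq.py
python3 -m jog '[{"dp":[-0.0002,0.0047,0],"spin":4},{"dp":[-0.0002,0.0047,0],"spin":4}]' >/dev/null; python3 tq.py
python3 -m jog '[{"dp":[-0.0002,0.0047,0],"spin":4},{"dp":[-0.0002,0.0047,0],"spin":4}]' >/dev/null; python3 tq.py
python3 -m jog '[{"dp":[-0.0002,0.0047,0],"spin":4},{"dp":[-0.0002,0.0047,0],"spin":4}]' >/dev/null; python3 tq.py
```

```text
yaw 94.5 soc [0.4662 0.0009 0.0452] F [-3.2  3.2 -1.7] Tz -0.127 M 0.073
yaw 90.51 soc [0.4659 0.001  0.0452] F [-3.8  4.9 -0.7] Tz -0.083 M 0.172
yaw 86.51 soc [0.4658 0.0011 0.0453] F [-2.9  7.3  0.1] Tz -0.219 M 0.008
yaw 82.5 soc [0.4659 0.0012 0.0453] F [-2.9  7.  -0.1] Tz -0.109 M 0.148
```

```bash
cat > sidepitch.py <<'E'
import sys; from h import *
c,s,im=shot("side","sp"); h=cv2.cvtColor(im,cv2.COLOR_BGR2HSV); r=rot(s["orientation"]); g=s["eef_pos"]+r.apply([0,0,-.019])
P={"redend":(41,0,34),"endtop":(-25,0,34),"endbot":(-25,0,18),"sockbot":(-21,0,0)}
for a in(0,4,8):
    print(a,{k:project(c,g+r.apply(R.from_rotvec([0,-np.radians(a),0]).apply((np.array(p)-[68,0,26])*[1,1,-1]/1e3)))[0].round(1).tolist() for k,p in P.items()})
u,v=project(c,g+r.apply([-.09,0,-.008]))[0].astype(int)
for k in range(v-25,v+25): print(k,h[k,u].tolist(),end="; ")
E
python3 sidepitch.py
```

```text
0 {'redend': [298.0, 225.9], 'endtop': [302.3, 242.5], 'endbot': [302.6, 250.1], 'sockbot': [302.7, 257.4]}
4 {'redend': [298.0, 224.9], 'endtop': [302.1, 239.2], 'endbot': [302.5, 247.1], 'sockbot': [302.7, 254.9]}
8 {'redend': [297.9, 223.9], 'endtop': [301.9, 235.9], 'endbot': [302.3, 244.0], 'sockbot': [302.6, 252.3]}
216 [90, 12, 41]; 217 [110, 17, 44]; 218 [0, 12, 44]; 219 [0, 28, 45]; 220 [2, 71, 54]; 221 [0, 95, 67]; 222 [0, 116, 77]; 223 [1, 167, 113]; 224 [1, 183, 134]; 225 [0, 148, 119]; 226 [176, 38, 94]; 227 [105, 16, 96]; 228 [113, 10, 98]; 229 [105, 16, 96]; 230 [110, 10, 76]; 231 [130, 13, 58]; 232 [150, 9, 58]; 233 [120, 17, 60]; 234 [140, 14, 56]; 235 [120, 13, 60]; 236 [113, 14, 74]; 237 [108, 14, 90]; 238 [105, 11, 96]; 239 [120, 9, 110]; 240 [120, 9, 113]; 241 [108, 11, 112]; 242 [114, 12, 110]; 243 [108, 12, 109]; 244 [113, 9, 109]; 245 [108, 12, 109]; 246 [105, 11, 90]; 247 [135, 8, 63]; 248 [120, 8, 61]; 249 [120, 12, 65]; 250 [130, 12, 65]; 251 [120, 8, 65]; 252 [135, 16, 64]; 253 [120, 12, 62]; 254 [105, 8, 63]; 255 [113, 12, 83]; 256 [114, 13, 95]; 257 [114, 14, 94]; 258 [17, 26, 88]; 259 [20, 123, 114]; 260 [21, 146, 124]; 261 [20, 140, 122]; 262 [20, 140, 122]; 263 [20, 135, 121]; 264 [20, 138, 120]; 265 [20, 111, 106];
```

```bash
python3 pitch.py | head -1; python3 - <<'E'
import cv2,numpy as np
im=cv2.imread("pics/pit.png"); print(im[165:185,321].max(1).tolist())
E
python3 -m jog '[{"dp":[0,0,-0.015],"spin":0},{"dp":[0,0,-0.035],"spin":0},{"dp":[0,0,-0.035],"spin":0}]' >/dev/null; python3 tq.py; python3 sidepitch.py;python3 pitch.py | head -1; python3 - <<'E'
import cv2,numpy as np
im=cv2.imread("pics/pit.png"); print(im[165:185,321].max(1).tolist())
E
```

```text
red [ 297  277   51   89 4194] [321.4 321.5]
[31, 24, 31, 31, 32, 35, 28, 30, 33, 21, 39, 103, 133, 147, 148, 151, 149, 151, 150, 151]
yaw 82.56 soc [4.673e-01 1.000e-04 8.130e-02] F [ 0.8 -0.2 -4.5] Tz -0.019 M -0.077
0 {'redend': [298.0, 209.3], 'endtop': [302.3, 225.3], 'endbot': [302.7, 233.1], 'sockbot': [302.9, 240.7]}
4 {'redend': [297.9, 208.3], 'endtop': [302.1, 221.9], 'endbot': [302.6, 230.0], 'sockbot': [302.8, 238.1]}
8 {'redend': [297.8, 207.2], 'endtop': [301.9, 218.4], 'endbot': [302.4, 226.8], 'sockbot': [302.8, 235.3]}
199 [105, 12, 44]; 200 [90, 23, 44]; 201 [100, 18, 42]; 202 [12, 28, 45]; 203 [0, 27, 47]; 204 [2, 73, 56]; 205 [2, 126, 79]; 206 [1, 142, 90]; 207 [1, 172, 120]; 208 [1, 173, 128]; 209 [179, 83, 107]; 210 [128, 11, 95]; 211 [110, 15, 99]; 212 [113, 10, 98]; 213 [108, 15, 84]; 214 [120, 12, 63]; 215 [120, 4, 59]; 216 [120, 9, 59]; 217 [113, 17, 59]; 218 [130, 13, 59]; 219 [105, 15, 68]; 220 [98, 12, 86]; 221 [105, 11, 97]; 222 [120, 9, 109]; 223 [114, 11, 113]; 224 [113, 9, 111]; 225 [108, 12, 110]; 226 [108, 12, 110]; 227 [105, 9, 108]; 228 [108, 12, 110]; 229 [113, 10, 102]; 230 [120, 9, 81]; 231 [114, 21, 61]; 232 [140, 12, 63]; 233 [113, 15, 66]; 234 [110, 12, 65]; 235 [120, 12, 66]; 236 [120, 4, 64]; 237 [110, 13, 61]; 238 [105, 8, 63]; 239 [75, 7, 74]; 240 [60, 3, 76]; 241 [30, 7, 74]; 242 [20, 10, 74]; 243 [50, 10, 76]; 244 [30, 7, 74]; 245 [75, 7, 78]; 246 [110, 9, 89]; 247 [0, 62, 99]; 248 [178, 66, 96]; red [ 297  278   50   88 4151] [321.4 322. ]
[30, 32, 33, 31, 32, 29, 29, 26, 31, 24, 23, 74, 117, 133, 142, 149, 144, 147, 146, 147]
```

```bash
python3 - <<'E'
from h import *
c=optics.get_calibration("side"); im=cv2.imread("pics/A_side.png"); h=cv2.cvtColor(im,cv2.COLOR_BGR2HSV)
x=np.array([np.cos(np.radians(106.96)),np.sin(np.radians(106.96)),0]); y=np.array([x[1],-x[0],0]); M=np.c_[x,y,[0,0,-1]]; r=R.from_matrix(M)
g=np.array([.4458,.0668,.1002])+[0,0,.019]
P={"redend":(41,0,34),"endtop":(-25,0,34),"endbot":(-25,0,18),"sockbot":(-21,0,0),"sockcorner":(-21,-21,0),"sc2":(-21,21,0)}
for a in(0,4,8):
    print(a,{k:project(c,g+r.apply(R.from_rotvec([0,-np.radians(a),0]).apply((np.array(p)-[68,0,26])*[1,1,-1]/1e3)))[0].round(1).tolist() for k,p in P.items()})
u,v=project(c,g+r.apply([-.09,0,-.008]))[0].astype(int); print(u)
for k in range(v-28,v+20): print(k,h[k,u].tolist(),end="; ")
E
```

```text
0 {'redend': [287.7, 201.7], 'endtop': [306.4, 214.5], 'endbot': [306.7, 222.4], 'sockbot': [305.9, 230.4], 'sockcorner': [296.0, 233.6], 'sc2': [315.6, 227.2]}
4 {'redend': [287.5, 200.6], 'endtop': [306.0, 211.1], 'endbot': [306.7, 219.3], 'sockbot': [306.2, 227.7], 'sockcorner': [296.3, 230.9], 'sc2': [316.0, 224.5]}
8 {'redend': [287.3, 199.6], 'endtop': [305.5, 207.6], 'endbot': [306.5, 216.0], 'sockbot': [306.4, 224.8], 'sockcorner': [296.5, 228.0], 'sc2': [316.2, 221.7]}
305
185 [15, 9, 168]; 186 [13, 11, 168]; 187 [13, 11, 169]; 188 [15, 9, 166]; 189 [15, 10, 159]; 190 [15, 10, 151]; 191 [13, 12, 153]; 192 [13, 11, 161]; 193 [13, 11, 167]; 194 [18, 8, 152]; 195 [15, 4, 121]; 196 [75, 5, 104]; 197 [60, 2, 105]; 198 [0, 0, 103]; 199 [75, 5, 108]; 200 [50, 7, 107]; 201 [60, 5, 106]; 202 [60, 5, 106]; 203 [75, 5, 105]; 204 [60, 5, 94]; 205 [45, 6, 80]; 206 [45, 7, 69]; 207 [120, 4, 61]; 208 [120, 15, 67]; 209 [115, 19, 79]; 210 [114, 16, 79]; 211 [120, 15, 70]; 212 [115, 14, 106]; 213 [107, 13, 140]; 214 [105, 12, 126]; 215 [113, 10, 101]; 216 [108, 12, 106]; 217 [114, 12, 105]; 218 [120, 8, 100]; 219 [113, 10, 100]; 220 [113, 10, 99]; 221 [113, 10, 100]; 222 [105, 15, 101]; 223 [113, 12, 84]; 224 [120, 21, 62]; 225 [150, 4, 57]; 226 [113, 17, 59]; 227 [128, 17, 61]; 228 [113, 16, 63]; 229 [120, 13, 58]; 230 [120, 9, 58]; 231 [103, 21, 85]; 232 [95, 24, 140];
```

```bash
python3 -m jog '[{"dp":[-0.03,0.025,-0.05],"spin":0},{"dp":[-0.06,0.05,-0.1],"spin":0},{"dp":[-0.1,0.08,-0.13],"spin":0},{"dp":[-0.1,0.08,-0.13],"spin":0},{"dp":[-0.1,0.08,-0.13],"spin":0},{"dp":[-0.1,0.08,-0.13],"spin":0}]' >/dev/null
python3 mark.py vA3; python3 where.py .5798 -.338 180
```

```text
mark centre mm [3.7 1.1] len 9.8 angle 16.4 ends [8.5 2.5] [-0.9 -0.3]
mark centre mm [2.4 1.8] len 9.8 angle 31.0 ends [6.7 4.3] [-1.8 -0.7]
no mark 0
soc [ 0.5322 -0.1083  0.2094] yaw 82.55 tilt 0.13 F [-0.2652 -0.2272 -3.0193] T [-0.0127  0.0907 -0.0041] J [-0.2937  0.3918  1.3679  0.0001  1.3842 -0.1637]
dp [-0.2984  0.0095 -0.0002] spin -97.44958122002114
```

```bash
python3 -m jog '[{"dp":[-0.04,0,0],"spin":-10},{"dp":[-0.1,0.002,0],"spin":-20},{"dp":[-0.15,0.005,0],"spin":-30},{"dp":[-0.2,0.007,0],"spin":-40},{"dp":[-0.25,0.0095,0],"spin":-50},{"dp":[-0.298,0.0095,0],"spin":-60},{"dp":[-0.298,0.0095,0],"spin":-70},{"dp":[-0.298,0.0095,0],"spin":-80}]' >/dev/null
python3 -m jog '[{"dp":[0,0,0.03],"spin":-10},{"dp":[0,0,0.08],"spin":-17.45},{"dp":[0,0,0.13],"spin":-17.45},{"dp":[0,0,0.15],"spin":-17.45},{"dp":[0,0,0.15],"spin":-17.45}]' >/dev/null; python3 where.py .5798 -.338 180; python3 sidepitch.py | tail -3 | cut -c1-10 ; python3 - <<'E'
from h import *
s=arm.get_state(); c=optics.get_calibration("side"); im=cv2.imread("pics/sp.png")
r=rot(s["orientation"]); g=s["eef_pos"]+r.apply([0,0,-.019])
for x in(-25,41,95,135,150):
    print(x,project(c,g+r.apply([(x-68)/1e3,0.01,0]))[0].round(1), [project(c,g+r.apply(R.from_rotvec([0,-np.radians(4),0]).apply([(x-68)/1e3,0.01,0])))[0].round(1)])
cv2.imwrite("pics/spc.png",cv2.resize(im[280:440,310:510],None,fx=4,fy=3.75,interpolation=cv2.INTER_CUBIC))
E
```

```text
soc [ 0.5797 -0.3373  0.0584] yaw 179.98 tilt 0.24 F [-0.4258 -0.9709 -4.0135] T [ 0.0059 -0.0226 -0.0267] J [-0.7757  0.6634  1.3546 -0.0001  1.1277 -2.3461]
dp [-0.0001 -0.0007 -0.    ] spin -0.02467385948287415
4 {'redend
8 {'redend
297 [20, 1
-25 [451.6 321.6] [array([451.9, 318. ])]
41 [409.4 330.7] [array([409.4, 329.7])]
95 [373.4 338.5] [array([373.4, 339.5])]
135 [346.  344.3] [array([346.1, 346.9])]
150 [335.5 346.5] [array([335.7, 349.7])]
```

View pics/spc.png

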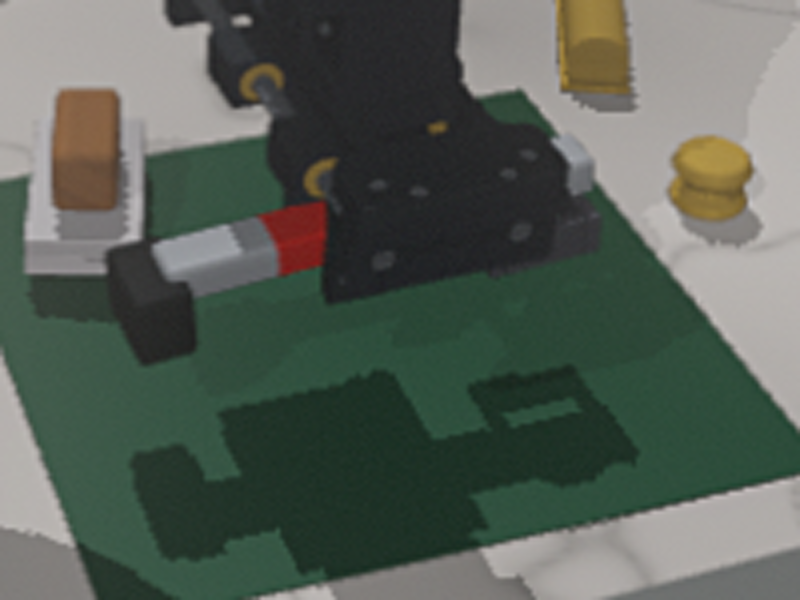

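The side crop shows the foot at (150,300), the fingers over the grip and the block at the left, unmoved. I'll set the wrench on the mat to level it, then re-measure and regrip.

```bash
python3 -m jog '[{"dp":[0,0,0.02],"spin":0},{"dp":[0,0,0.037],"spin":0},{"dp":[0,0,0.042],"spin":0},{"dp":[0,0,0.046],"spin":0},{"dp":[0,0,0.046],"spin":0}]' | grep force
python3 -m jog '[{"dp":[0,0,0],"spin":0},{"dp":[0,0,0],"spin":0},{"dp":[0,0,0],"spin":0},{"dp":[0,0,-0.04],"spin":0},{"dp":[-0.04,0.02,-0.1],"spin":0},{"dp":[-0.08,0.035,-0.15],"spin":0},{"dp":[-0.089,0.038,-0.21],"spin":0},{"dp":[-0.089,0.038,-0.237],"spin":0}]' 0.7
python3 -m jog '[{"dp":[0,0,0],"spin":0},{"dp":[0,0,0],"spin":0},{"dp":[0,0,0],"spin":0}]' >/dev/null
cat > wrench.py <<'E'
from h import *
c,s,im=shot("wrist","mat2"); h=cv2.cvtColor(im,cv2.COLOR_BGR2HSV)
red=(((h[...,0]<6)|(h[...,0]>174))&(h[...,1]>150)&(h[...,2]>80)).astype(np.uint8); red[:,600:]=0; red[290:]=0
n,l,st,ce=cv2.connectedComponentsWithStats(red); i=1+np.argmax(st[1:,4])
q=cv2.minAreaRect(max(cv2.findContours((l==i).astype(np.uint8),0,2)[0],key=cv2.contourArea)); b=cv2.boxPoints(q); b=b[np.argsort(b[:,1])]
e=onz(c,[b[:2].mean(0),b[2:].mean(0)],.036); d=e[0]-e[1]; print("eef",s["eef_pos"].round(4),"red ends",e[:,:2].round(4),"mid",e.mean(0)[:2].round(4),"yaw",np.degrees(np.arctan2(d[1],d[0])).round(1))
print(np.degrees(rot(s["orientation"]).as_euler("xyz")).round(2))
col=int(b[2:].mean(0)[0]+2); v=im[150:230,col].max(1).astype(int); k=np.where(np.diff(v)<-25)[0]+150; print(v.tolist()); print(k,[onz(c,[(col,t+.5)],.036)[0,0].round(4) for t in k])
E
python3 wrench.py
```

```text
force: [-0.7, -0.9, -2.9]
gripper_force: 50.0
clock: 19.95
eef_pos: [0.6023, -0.2999, 0.2547]
orientation: [0.002, -0.0, 1.0, -0.001]
force: [0.3, 0.7, 0.4]
width: 0.701
gripper_force: 0.0
eef [ 0.6007 -0.3006  0.2497] red ends [[ 0.4879 -0.3373]
 [ 0.5415 -0.3392]] mid [ 0.5147 -0.3383] yaw 177.9
[ 1.7989e+02 -1.4000e-01  1.7991e+02]
[178, 178, 180, 178, 181, 179, 181, 167, 167, 163, 164, 165, 164, 165, 167, 164, 165, 164, 166, 167, 166, 166, 166, 166, 166, 166, 165, 165, 166, 167, 167, 166, 165, 165, 130, 83, 88, 89, 86, 88, 89, 84, 90, 87, 87, 88, 88, 85, 87, 86, 85, 88, 85, 86, 88, 86, 87, 86, 100, 138, 159, 165, 164, 163, 164, 166, 163, 154, 113, 69, 77, 77, 79, 80, 78, 81, 77, 78, 75, 78]
[183 184 217 218] [np.float64(0.5697), np.float64(0.5708), np.float64(0.6067), np.float64(0.6078)]
```

```bash
python3 -m jog '[{"dp":[0.04,-0.02,0.05],"spin":0},{"dp":[0.0862,-0.0361,0.1],"spin":0},{"dp":[0.0862,-0.0361,0.15],"spin":0},{"dp":[0.0862,-0.0361,0.2],"spin":0},{"dp":[0.0862,-0.0361,0.23],"spin":0},{"dp":[0.0862,-0.0361,0.2399],"spin":0},{"dp":[0.0862,-0.0361,0.2399],"spin":0},{"dp":[0.0862,-0.0361,0.2399],"spin":0}]' 0.7 | grep eef
python3 -m jog '[{"dp":[0,0,0],"spin":0},{"dp":[0,0,0],"spin":0},{"dp":[0,0,0],"spin":0},{"dp":[0,0,0],"spin":0},{"dp":[0,0,0],"spin":0},{"dp":[0,0,0],"spin":0},{"dp":[0,0,0],"spin":0}]' 0 60
python3 -m jog '[{"dp":[0,0,-0.06],"spin":0},{"dp":[0,0,-0.12],"spin":0},{"dp":[0,0,-0.16],"spin":0},{"dp":[0,0,-0.16],"spin":0},{"dp":[0,0,-0.16],"spin":0}]' | grep eef
python3 pitch.py | head -1;python3 - <<'E'
import cv2,numpy as np
im=cv2.imread("pics/pit.png"); print(im[160:185,321].max(1).tolist(), im[265:290,321,1].tolist())
E
python3 where.py .466 .0014 107
```

```text
eef_pos: [0.5155, -0.3371, 0.0129]
clock: 22.25
eef_pos: [0.515, -0.3368, 0.0117]
orientation: [0.0, 0.001, 1.0, -0.0]
force: [0.8, -1.4, 0.9]
width: 0.217
gripper_force: 60.0
eef_pos: [0.5142, -0.3358, 0.169]
red [ 297  277   50   89 4156] [321.4 321.2]
[42, 38, 40, 35, 33, 36, 45, 44, 41, 40, 39, 37, 41, 36, 45, 96, 131, 151, 167, 173, 174, 177, 180, 183, 184] [129, 131, 131, 130, 131, 131, 133, 131, 133, 132, 133, 131, 132, 132, 90, 29, 27, 29, 31, 31, 36, 34, 34, 34, 30]
soc [ 0.5821 -0.3359  0.1685] yaw 179.93 tilt 0.29 F [-0.4223  0.2151 -5.2337] T [ 0.0866  0.0303 -0.0143] J [-0.7712  0.5487  1.2188  0.      1.3792 -2.3407]
dp [0.0685 0.4022 0.0017] spin 72.92625906630559
```

```bash
python3 -m jog '[{"dp":[0.0685,0.4022,0],"spin":73},{"dp":[0.0685,0.4022,0],"spin":73},{"dp":[0.0685,0.4022,0],"spin":73},{"dp":[0.0685,0.4022,0],"spin":73},{"dp":[0.0685,0.4022,0],"spin":73},{"dp":[0.0685,0.4022,0],"spin":73},{"dp":[0.0685,0.4022,0],"spin":73},{"dp":[0.0685,0.4022,0],"spin":73}]' >/dev/null
python3 -m jog '[{"dp":[0,0,0.04],"spin":0},{"dp":[0,0,0.08],"spin":0},{"dp":[0,0,0.1],"spin":0},{"dp":[0,0,0.1],"spin":0},{"dp":[0,0,0.1],"spin":0},{"dp":[0,0,0.1],"spin":0}]' >/dev/null; python3 where.py .466 .0014 107
```

```text
soc [0.4672 0.0004 0.0723] yaw 106.93 tilt 0.09 F [-0.0159  0.2897 -3.442 ] T [-0.0733  0.0168 -0.0098] J [-0.1176  0.4271  1.8045 -0.      0.9084 -0.413 ]
dp [ 0.0013 -0.0009 -0.    ] spin -0.07063510162872433
```

```bash
python3 -m jog '[{"dp":[0.0013,-0.0009,0.008],"spin":0},{"dp":[0.0013,-0.0009,0.016],"spin":0},{"dp":[0.0013,-0.0009,0.016],"spin":0},{"dp":[0.0013,-0.0009,0.016],"spin":0}]' >/dev/null; python3 tq.py
python3 -m jog '[{"dp":[0,0,0.002],"spin":0},{"dp":[0,0,0.002],"spin":0},{"dp":[0,0,0.002],"spin":0}]' >/dev/null; python3 tq.py
python3 -m jog '[{"dp":[0,0,0.002],"spin":0},{"dp":[0,0,0.002],"spin":0},{"dp":[0,0,0.002],"spin":0}]' >/dev/null; python3 tq.py
python3 -m jog '[{"dp":[0,0,0.0015],"spin":0},{"dp":[0,0,0.0015],"spin":0},{"dp":[0,0,0.0015],"spin":0}]' >/dev/null; python3 tq.py
```

```text
yaw 106.93 soc [0.4656 0.0016 0.0555] F [ 0.2 -0.1 -3.7] Tz 0.028 M 0.013
yaw 106.92 soc [0.4655 0.0016 0.0536] F [-0.2  0.3 -4.2] Tz 0.07 M 0.078
yaw 106.93 soc [0.4655 0.0016 0.0515] F [ 1.  -0.6 -3.4] Tz -0.05 M -0.103
yaw 106.93 soc [0.4655 0.0016 0.05  ] F [-0.1 -0.4 -3.9] Tz -0.028 M -0.015
```

```bash
python3 -m jog '[{"dp":[0,0,0.002],"spin":0},{"dp":[0,0,0.002],"spin":0},{"dp":[0,0,0.002],"spin":0}]' >/dev/null; python3 tq.py
python3 -m jog '[{"dp":[0,0,0.002],"spin":0},{"dp":[0,0,0.002],"spin":0},{"dp":[0,0,0.002],"spin":0}]' >/dev/null; python3 tq.py
python3 -m jog '[{"dp":[0,0,0.001],"spin":0},{"dp":[0,0,0.001],"spin":0},{"dp":[0,0,0.001],"spin":0}]' >/dev/null; python3 tq.py
```

```text
yaw 106.93 soc [0.4655 0.0016 0.048 ] F [ 0.5  0.1 -4.6] Tz -0.033 M -0.064
yaw 106.93 soc [0.4655 0.0016 0.046 ] F [ 0.   0.7 -4.5] Tz -0.021 M -0.036
yaw 106.93 soc [0.4655 0.0016 0.045 ] F [-0.1 -0.3 -4.2] Tz 0.001 M 0.017
```

Free all the way to z ≈ 0.035, so it is fully seated. Turning now.

```bash
python3 -m jog '[{"dp":[-0.0002,0.0047,0],"spin":4},{"dp":[-0.0007,0.0095,0],"spin":8},{"dp":[-0.0015,0.0141,0],"spin":12},{"dp":[-0.0015,0.0141,0],"spin":12}]' >/dev/null; python3 tq.py
python3 -m jog '[{"dp":[-0.0002,0.0047,0],"spin":4},{"dp":[-0.0002,0.0047,0],"spin":4},{"dp":[-0.0002,0.0047,0],"spin":4}]' >/dev/null; python3 tq.py
python3 -m jog '[{"dp":[-0.0002,0.0047,0],"spin":4},{"dp":[-0.0002,0.0047,0],"spin":4},{"dp":[-0.0002,0.0047,0],"spin":4}]' >/dev/null; python3 tq.py
python3 -m jog '[{"dp":[-0.0002,0.0047,0],"spin":4},{"dp":[-0.0002,0.0047,0],"spin":4},{"dp":[-0.0002,0.0047,0],"spin":4}]' >/dev/null; python3 tq.py
```

```text
yaw 94.94 soc [0.4659 0.002  0.0451] F [ 2.   4.6 -3.7] Tz 0.196 M 0.036
yaw 91.02 soc [0.4655 0.0022 0.045 ] F [ 1.7  6.9 -2.6] Tz 0.46 M 0.333
yaw 87.03 soc [0.4654 0.0023 0.0451] F [ 0.4  7.3 -2.2] Tz 0.438 M 0.434
yaw 83.04 soc [0.4654 0.0024 0.0451] F [ 1.2  8.4 -2.4] Tz 0.524 M 0.512
```

```bash
python3 -m jog '[{"dp":[0.0003,0.0036,0],"spin":3},{"dp":[0.0003,0.0036,0],"spin":3},{"dp":[0.0003,0.0036,0],"spin":3}]' >/dev/null; python3 tq.py
python3 -m jog '[{"dp":[0.0003,0.0036,0],"spin":3},{"dp":[0.0003,0.0036,0],"spin":3},{"dp":[0.0003,0.0036,0],"spin":3}]' >/dev/null; python3 tq.py
```

```text
yaw 80.04 soc [0.4655 0.0025 0.0451] F [ 1.4  7.4 -2.4] Tz 0.517 M 0.509
yaw 77.07 soc [0.4655 0.0027 0.045 ] F [ 0.6  6.5 -2.9] Tz 0.593 M 0.655
```

```bash
python3 -m jog '[{"dp":[0.0003,0.0036,0],"spin":3},{"dp":[0.0003,0.0036,0],"spin":3},{"dp":[0.0003,0.0036,0],"spin":3}]' >/dev/null; python3 tq.py
python3 -m jog '[{"dp":[0.0002,0.0036,0],"spin":3},{"dp":[0.0002,0.0036,0],"spin":3},{"dp":[0.0002,0.0036,0],"spin":3}]' >/dev/null; python3 tq.py
```

```text
yaw 74.04 soc [0.4656 0.0028 0.045 ] F [ 1.3  5.7 -3.8] Tz 0.606 M 0.628
yaw 71.02 soc [0.4657 0.0029 0.045 ] F [-0.1  3.7 -2.6] Tz 0.652 M 0.741
```

```bash
python3 -m jog '[{"dp":[0.0001,0.0024,0],"spin":2},{"dp":[0.0001,0.0024,0],"spin":2},{"dp":[0.0001,0.0024,0],"spin":2}]' >/dev/null; python3 tq.py
python3 -m jog '[{"dp":[0.0001,0.0024,0],"spin":2},{"dp":[0.0001,0.0024,0],"spin":2},{"dp":[0.0001,0.0024,0],"spin":2}]' >/dev/null; python3 tq.py
```

```text
yaw 68.94 soc [0.4659 0.0029 0.045 ] F [ 0.6  3.  -3.9] Tz 0.573 M 0.609
yaw 66.93 soc [0.4659 0.003  0.045 ] F [-0.2  2.3 -3.8] Tz 0.599 M 0.673
```

```bash
python3 -m jog '[{"dp":[0.0,0.0024,0],"spin":2},{"dp":[0.0,0.0024,0],"spin":2},{"dp":[0.0,0.0024,0],"spin":2}]' >/dev/null; python3 tq.py;python3 tq.py
python3 -m jog '[{"dp":[0,0,0],"spin":0}]' >/dev/null; python3 tq.py
python3 -m jog '[{"dp":[0,0,0],"spin":0}]' >/dev/null; python3 tq.py
```

```text
yaw 64.94 soc [0.4659 0.0031 0.045 ] F [-1.5  2.1 -3.6] Tz 0.676 M 0.83
yaw 64.94 soc [0.4659 0.0031 0.045 ] F [-1.5  2.1 -3.6] Tz 0.676 M 0.83
yaw 64.94 soc [0.4659 0.0031 0.045 ] F [-1.9  2.6 -4. ] Tz 0.708 M 0.899
yaw 64.93 soc [0.4659 0.0031 0.045 ] F [-1.3  1.3 -3.9] Tz 0.726 M 0.845
```

```bash
python3 -m jog '[{"dp":[0.0,0.0018,0],"spin":1.5},{"dp":[0.0,0.0018,0],"spin":1.5},{"dp":[0.0,0.0018,0],"spin":1.5}]' >/dev/null; python3 tq.py
python3 -m jog '[{"dp":[0,0,0],"spin":0}]' >/dev/null; python3 tq.py
python3 -m jog '[{"dp":[0,0,0],"spin":0}]' >/dev/null; python3 tq.py
```

```text
yaw 63.43 soc [0.466  0.0031 0.045 ] F [-1.3  2.4 -4.2] Tz 0.629 M 0.781
yaw 63.43 soc [0.466  0.0031 0.045 ] F [-0.7  1.6 -4.3] Tz 0.648 M 0.737
yaw 63.43 soc [0.466  0.0031 0.0451] F [-0.5  1.6 -5.1] Tz 0.69 M 0.771
```

```bash
python3 -m jog '[{"dp":[0.0,0.003,0],"spin":2.5},{"dp":[0.0,0.003,0],"spin":2.5},{"dp":[0.0,0.003,0],"spin":2.5}]' >/dev/null; python3 tq.py
python3 -m jog '[{"dp":[0,0,0],"spin":0}]' >/dev/null; python3 tq.py
python3 -m jog '[{"dp":[0,0,0],"spin":0}]' >/dev/null; python3 tq.py
```

```text
yaw 60.97 soc [0.4662 0.0031 0.045 ] F [-0.6  1.2 -4.9] Tz 0.586 M 0.665
yaw 60.95 soc [0.4661 0.0031 0.0451] F [-1.   1.2 -4.6] Tz 0.609 M 0.706
yaw 60.94 soc [0.4661 0.0032 0.045 ] F [-0.5  0.9 -5.5] Tz 0.668 M 0.725
```

Clicked: the torque peaked at about 0.87, then fell to 0.76 and 0.70. Turning back 24° to reset, then lifting.

```bash
python3 -m jog '[{"dp":[-0.0007,-0.0095,0],"spin":-8},{"dp":[-0.0026,-0.0187,0],"spin":-16},{"dp":[-0.0059,-0.0277,0],"spin":-24},{"dp":[-0.0059,-0.0277,0],"spin":-24},{"dp":[-0.0059,-0.0277,0],"spin":-24}]' >/dev/null; python3 tq.py
python3 -m jog '[{"dp":[0,0,-0.003],"spin":0},{"dp":[0,0,-0.006],"spin":0},{"dp":[0,0,-0.02],"spin":0},{"dp":[0,0,-0.05],"spin":0},{"dp":[0,0,-0.08],"spin":0},{"dp":[0,0,-0.08],"spin":0},{"dp":[0,0,-0.08],"spin":0}]' >/dev/null; python3 tq.py; python3 sidepitch.py | tail -1 | tr ';' '\n' | awk '{print $1,$NF}' | tr '\n' ' '; python3 sidepitch.py | head -3
```

```text
yaw 84.74 soc [0.4664 0.0031 0.0452] F [ 0.8  1.4 -4.1] Tz -0.006 M -0.05
yaw 84.91 soc [0.4654 0.0032 0.124 ] F [-0.3 -0.5 -5.2] Tz 0.03 M 0.047
177 44] 178 44] 179 45] 180 44] 181 45] 182 44] 183 44] 184 40] 185 45] 186 45] 187 47] 188 56] 189 80] 190 83] 191 78] 192 94] 193 99] 194 98] 195 79] 196 58] 197 60] 198 60] 199 60] 200 58] 201 60] 202 88] 203 99] 204 103] 205 110] 206 111] 207 108] 208 107] 209 107] 210 107] 211 108] 212 88] 213 63] 214 62] 215 65] 216 63] 217 64] 218 64] 219 59] 220 71] 221 134] 222 157] 223 155] 224 154] 225 153] 226 154]    0 {'redend': [294.7, 188.4], 'endtop': [300.5, 203.3], 'endbot': [300.8, 211.4], 'sockbot': [300.9, 219.4]}
4 {'redend': [294.6, 187.3], 'endtop': [300.2, 199.8], 'endbot': [300.7, 208.2], 'sockbot': [300.9, 216.7]}
8 {'redend': [294.5, 186.3], 'endtop': [300.0, 196.2], 'endbot': [300.5, 204.8], 'sockbot': [300.8, 213.8]}
```

```bash
python3 where.py .6465 .0075 121
```

```text
soc [0.4654 0.0032 0.1238] yaw 84.92 tilt 0.14 F [-0.1415  0.2463 -5.0013] T [-0.0835  0.0597  0.0283] J [-0.0996  0.3821  1.6734  0.      1.0885 -0.0109]
dp [ 0.0072  0.1399 -0.0003] spin -36.084839076255335
```

```bash
python3 -m jog '[{"dp":[0.003,0.05,0],"spin":-10},{"dp":[0.005,0.1,0],"spin":-20},{"dp":[0.0072,0.1399,0],"spin":-30},{"dp":[0.0072,0.1399,0],"spin":-36.1},{"dp":[0.0072,0.1399,0.03],"spin":-36.1},{"dp":[0.0072,0.1399,0.06],"spin":-36.1},{"dp":[0.0072,0.1399,0.06],"spin":-36.1},{"dp":[0.0072,0.1399,0.06],"spin":-36.1}]' >/dev/null; python3 -m jog '[{"dp":[0,0,0],"spin":0}]' >/dev/null; python3 where.py .6465 .0075 121
```

```text
soc [0.6477 0.0074 0.0663] yaw 121.03 tilt 0.12 F [ 0.4428  0.3449 -3.2745] T [-0.0526  0.0516 -0.0317] J [-0.0851  0.6566  1.3421 -0.      1.1409 -0.6266]
dp [ 0.0007 -0.0009 -0.    ] spin 0.02655829958652589
```

```bash
python3 -m jog '[{"dp":[0.0007,-0.0009,0.005],"spin":0},{"dp":[0.0007,-0.0009,0.01],"spin":0},{"dp":[0.0007,-0.0009,0.01],"spin":0},{"dp":[0.0007,-0.0009,0.012],"spin":0},{"dp":[0.0007,-0.0009,0.012],"spin":0}]' >/dev/null; python3 tq.py
python3 -m jog '[{"dp":[0,0,0.002],"spin":0},{"dp":[0,0,0.002],"spin":0},{"dp":[0,0,0.002],"spin":0}]' >/dev/null; python3 tq.py
python3 -m jog '[{"dp":[0,0,0.002],"spin":0},{"dp":[0,0,0.002],"spin":0},{"dp":[0,0,0.002],"spin":0}]' >/dev/null; python3 tq.py
python3 -m jog '[{"dp":[0,0,0.002],"spin":0},{"dp":[0,0,0.002],"spin":0},{"dp":[0,0,0.002],"spin":0}]' >/dev/null; python3 tq.py
```

```text
yaw 121.03 soc [0.6459 0.0076 0.0529] F [ 0.2 -0.8 -3.9] Tz -0.029 M -0.013
yaw 121.03 soc [0.646  0.0076 0.0511] F [-0.2  0.2 -4.7] Tz 0.046 M 0.054
yaw 121.02 soc [0.6459 0.0076 0.049 ] F [-0.  -0.7 -4.3] Tz 0.036 M 0.062
yaw 121.03 soc [0.6459 0.0076 0.047 ] F [-0.6  0.2 -5.5] Tz -0.026 M 0.004
```

```bash
python3 -m jog '[{"dp":[0,0,0.002],"spin":0},{"dp":[0,0,0.002],"spin":0},{"dp":[0,0,0.002],"spin":0}]' >/dev/null; python3 tq.py
python3 -m jog '[{"dp":[-0.0002,0.0047,0],"spin":4},{"dp":[-0.0007,0.0095,0],"spin":8},{"dp":[-0.0015,0.0141,0],"spin":12},{"dp":[-0.0015,0.0141,0],"spin":12}]' >/dev/null; python3 tq.py
python3 -m jog '[{"dp":[-0.0002,0.0047,0],"spin":4},{"dp":[-0.0002,0.0047,0],"spin":4},{"dp":[-0.0002,0.0047,0],"spin":4}]' >/dev/null; python3 tq.py
python3 -m jog '[{"dp":[-0.0002,0.0047,0],"spin":4},{"dp":[-0.0002,0.0047,0],"spin":4},{"dp":[-0.0002,0.0047,0],"spin":4}]' >/dev/null; python3 tq.py
python3 -m jog '[{"dp":[-0.0002,0.0047,0],"spin":4},{"dp":[-0.0002,0.0047,0],"spin":4},{"dp":[-0.0002,0.0047,0],"spin":4}]' >/dev/null; python3 tq.py
```

```text
yaw 121.03 soc [0.6459 0.0076 0.045 ] F [ 0.3  0.9 -4.4] Tz -0.014 M -0.063
yaw 109.08 soc [0.646  0.008  0.0449] F [ 0.2  1.4 -2.3] Tz 0.042 M -0.004
yaw 105.15 soc [0.6457 0.008  0.045 ] F [-1.3  4.6 -2.4] Tz 0.178 M 0.182
yaw 101.15 soc [0.6454 0.008  0.0449] F [-3.   3.8 -2.1] Tz 0.384 M 0.537
yaw 97.16 soc [0.6454 0.008  0.0449] F [-2.2  5.2 -2.8] Tz 0.392 M 0.495
```

```bash
python3 -m jog '[{"dp":[0.0003,0.0036,0],"spin":3},{"dp":[0.0003,0.0036,0],"spin":3},{"dp":[0.0003,0.0036,0],"spin":3}]' >/dev/null; python3 tq.py
python3 -m jog '[{"dp":[0.0003,0.0036,0],"spin":3},{"dp":[0.0003,0.0036,0],"spin":3},{"dp":[0.0003,0.0036,0],"spin":3}]' >/dev/null; python3 tq.py
python3 -m jog '[{"dp":[0.0003,0.0036,0],"spin":3},{"dp":[0.0003,0.0036,0],"spin":3},{"dp":[0.0003,0.0036,0],"spin":3}]' >/dev/null; python3 tq.py
python3 -m jog '[{"dp":[0.0002,0.003,0],"spin":2.5},{"dp":[0.0002,0.003,0],"spin":2.5},{"dp":[0.0002,0.003,0],"spin":2.5}]' >/dev/null; python3 tq.py;  python3 -m jog '[{"dp":[0,0,0],"spin":0}]' >/dev/null; python3 tq.py
```

```text
yaw 94.18 soc [0.6455 0.0081 0.0449] F [-2.4  4.2 -2.2] Tz 0.385 M 0.527
yaw 91.14 soc [0.6456 0.0082 0.0449] F [-2.9  2.8 -3.1] Tz 0.42 M 0.616
yaw 88.11 soc [0.6457 0.0084 0.0449] F [-3.3  0.8 -4.1] Tz 0.454 M 0.678
yaw 85.59 soc [0.6458 0.0085 0.0449] F [-3.2 -0.8 -4.5] Tz 0.466 M 0.679
yaw 85.56 soc [0.6458 0.0085 0.0449] F [-3.4 -1.4 -3.9] Tz 0.453 M 0.674
```

```bash
python3 -m jog '[{"dp":[-0.0001,0.0036,0],"spin":3},{"dp":[-0.0001,0.0036,0],"spin":3},{"dp":[-0.0001,0.0036,0],"spin":3},{"dp":[-0.0001,0.0036,0],"spin":3}]' >/dev/null; python3 tq.py
python3 -m jog '[{"dp":[-0.0001,0.0024,0],"spin":2},{"dp":[-0.0001,0.0024,0],"spin":2},{"dp":[-0.0001,0.0024,0],"spin":2},{"dp":[-0.0001,0.0024,0],"spin":2}]' >/dev/null; python3 tq.py;  python3 -m jog '[{"dp":[0,0,0],"spin":0}]' >/dev/null; python3 tq.py
python3 -m jog '[{"dp":[-0.0001,0.0024,0],"spin":2},{"dp":[-0.0001,0.0024,0],"spin":2},{"dp":[-0.0001,0.0024,0],"spin":2},{"dp":[-0.0001,0.0024,0],"spin":2}]' >/dev/null; python3 tq.py;  python3 -m jog '[{"dp":[0,0,0],"spin":0}]' >/dev/null; python3 tq.py
```

```text
yaw 82.56 soc [0.6459 0.0087 0.045 ] F [-3.5 -2.7 -5.5] Tz 0.5 M 0.711
yaw 80.53 soc [0.6459 0.0087 0.045 ] F [-3.9 -2.4 -6. ] Tz 0.494 M 0.727
yaw 80.53 soc [0.6459 0.0087 0.045 ] F [-2.8 -2.9 -5.6] Tz 0.565 M 0.72
yaw 78.54 soc [0.646  0.0088 0.045 ] F [-2.7 -3.7 -5.8] Tz 0.48 M 0.612
yaw 78.53 soc [0.646  0.0088 0.045 ] F [-3.3 -2.8 -4.8] Tz 0.501 M 0.68
```

```bash
python3 -m jog '[{"dp":[-0.0002,0.0024,0],"spin":2},{"dp":[-0.0002,0.0024,0],"spin":2},{"dp":[-0.0002,0.0024,0],"spin":2},{"dp":[-0.0002,0.0024,0],"spin":2}]' >/dev/null; python3 tq.py;  python3 -m jog '[{"dp":[0,0,0],"spin":0}]' >/dev/null; python3 tq.py;  python3 -m jog '[{"dp":[0,0,0],"spin":0}]' >/dev/null; python3 tq.py
```

```text
yaw 76.54 soc [0.646  0.0087 0.045 ] F [-4.3 -0.6 -5.6] Tz 0.565 M 0.839
yaw 76.53 soc [0.646  0.0087 0.045 ] F [-3.3 -0.1 -5.3] Tz 0.544 M 0.765
yaw 76.53 soc [0.646  0.0087 0.0451] F [-3.7  0.3 -4.9] Tz 0.553 M 0.805
```

```bash
python3 -m jog '[{"dp":[-0.0001,0.0024,0],"spin":2},{"dp":[-0.0001,0.0024,0],"spin":2},{"dp":[-0.0001,0.0024,0],"spin":2},{"dp":[-0.0001,0.0024,0],"spin":2}]' >/dev/null; python3 tq.py;  python3 -m jog '[{"dp":[0,0,0],"spin":0}]' >/dev/null; python3 tq.py;  python3 -m jog '[{"dp":[0,0,0],"spin":0}]' >/dev/null; python3 tq.py
```

```text
yaw 74.53 soc [0.6461 0.0086 0.0451] F [-3.1  2.4 -4. ] Tz 0.537 M 0.786
yaw 74.53 soc [0.6461 0.0086 0.0451] F [-2.7  1.1 -5.2] Tz 0.488 M 0.685
yaw 74.53 soc [0.6461 0.0086 0.0451] F [-1.5  1.1 -4.1] Tz 0.542 M 0.659
```

```bash
python3 -m jog '[{"dp":[-0.0001,0.003,0],"spin":2.5},{"dp":[-0.0001,0.003,0],"spin":2.5},{"dp":[-0.0001,0.003,0],"spin":2.5},{"dp":[-0.0001,0.003,0],"spin":2.5}]' >/dev/null; python3 tq.py;  python3 -m jog '[{"dp":[0,0,0],"spin":0}]' >/dev/null; python3 tq.py;  python3 -m jog '[{"dp":[0,0,0],"spin":0}]' >/dev/null; python3 tq.py
```

```text
yaw 72.06 soc [0.6461 0.0086 0.0451] F [-0.1  2.3 -4.1] Tz 0.476 M 0.531
yaw 72.05 soc [0.6461 0.0086 0.0451] F [-1.   3.  -3.5] Tz 0.515 M 0.646
yaw 72.04 soc [0.6461 0.0086 0.0451] F [-0.5  2.3 -3.6] Tz 0.517 M 0.597
```

Clicked (0.80, then 0.70, then 0.60). Reset and lift, then on to nut C.

```bash
python3 -m jog '[{"dp":[-0.0007,-0.0095,0],"spin":-8},{"dp":[-0.0026,-0.0187,0],"spin":-16},{"dp":[-0.0059,-0.0277,0],"spin":-24},{"dp":[-0.0064,-0.0288,0],"spin":-25},{"dp":[-0.0064,-0.0288,0],"spin":-25}]' >/dev/null; python3 tq.py
python3 -m jog '[{"dp":[0,0,-0.003],"spin":0},{"dp":[0,0,-0.006],"spin":0},{"dp":[0,0,-0.02],"spin":0},{"dp":[0,0,-0.06],"spin":0},{"dp":[0,0,-0.1],"spin":0},{"dp":[0,0,-0.1],"spin":0},{"dp":[0,0,-0.1],"spin":0}]' >/dev/null; python3 tq.py; python3 where.py .6387 .2676 255.5
```

```text
yaw 96.86 soc [0.6463 0.0081 0.0453] F [ 0.2 -0.7 -4.2] Tz -0.013 M -0.019
yaw 97.02 soc [0.6453 0.0085 0.144 ] F [ 0.2 -0.1 -5. ] Tz 0.06 M 0.046
soc [0.6453 0.0085 0.144 ] yaw 97.02 tilt 0.1 F [ 0.2148 -0.0916 -5.0429] T [-0.0744  0.099   0.0595] J [-0.0654  0.6151  1.1682 -0.      1.3601 -0.1879]
dp [0.1267 0.0002 0.    ] spin -158.47995930265017
```

```bash
python3 -m jog '[{"dp":[0.02,0,0],"spin":-10},{"dp":[0.04,0,0],"spin":-20},{"dp":[0.06,0,0],"spin":-30},{"dp":[0.08,0,0],"spin":-40},{"dp":[0.1,0,0],"spin":-50},{"dp":[0.12,0,0],"spin":-60},{"dp":[0.1267,0.0002,0],"spin":-70},{"dp":[0.1267,0.0002,0],"spin":-80}]' >/dev/null
python3 -m jog '[{"dp":[0,0,0],"spin":-10},{"dp":[0,0,0],"spin":-20},{"dp":[0,0,0],"spin":-30},{"dp":[0,0,0],"spin":-40},{"dp":[0,0,0],"spin":-50},{"dp":[0,0,0],"spin":-60},{"dp":[0,0,0],"spin":-70},{"dp":[0,0,0],"spin":-78.5}]' >/dev/null
python3 -m jog '[{"dp":[0,0,0],"spin":0},{"dp":[0,0,0],"spin":0},{"dp":[0,0,0],"spin":0}]' >/dev/null;python3 where.py .6387 .2676 255.5
```

```text
soc [0.6393 0.2675 0.1446] yaw -104.57 tilt 0.04 F [ 0.3085 -0.3902 -4.4441] T [ 0.1151  0.073  -0.0061] J [ 0.1329  0.6353  1.1264 -0.      1.3805 -2.7545]
dp [0.0001 0.0005 0.    ] spin -360.06730033330655
```

```bash
python3 -m jog '[{"dp":[0,0.0005,0.04],"spin":0},{"dp":[0,0.0005,0.075],"spin":0},{"dp":[0,0.0005,0.085],"spin":0},{"dp":[0,0.0005,0.09],"spin":0},{"dp":[0,0.0005,0.09],"spin":0},{"dp":[0,0.0005,0.09],"spin":0}]' >/dev/null; python3 tq.py
python3 -m jog '[{"dp":[0,0,0.002],"spin":0},{"dp":[0,0,0.002],"spin":0},{"dp":[0,0,0.002],"spin":0}]' >/dev/null; python3 tq.py
python3 -m jog '[{"dp":[0,0,0.002],"spin":0},{"dp":[0,0,0.002],"spin":0},{"dp":[0,0,0.002],"spin":0}]' >/dev/null; python3 tq.py
python3 -m jog '[{"dp":[0,0,0.0015],"spin":0},{"dp":[0,0,0.0015],"spin":0},{"dp":[0,0,0.0015],"spin":0}]' >/dev/null; python3 tq.py
```

```text
yaw -104.48 soc [0.6394 0.2678 0.0563] F [ 0.2  0.8 -4.2] Tz 0.012 M 0.016
yaw -104.47 soc [0.6389 0.2677 0.0531] F [-0.1 -0.6 -2.9] Tz 0.068 M 0.073
yaw -104.47 soc [0.6389 0.2677 0.0512] F [ 0.3  0.1 -2.3] Tz -0.04 M -0.025
yaw -104.48 soc [0.639  0.2676 0.05  ] F [-0.5 -2.6  2.8] Tz 0.044 M 0.054
```

Contact with Fy = −2.6 N, so the socket wants to go about 1.7 mm towards the handle. Back up, shift and retry.

```bash
python3 -m jog '[{"dp":[0,0,-0.006],"spin":0},{"dp":[0.0017,0,-0.006],"spin":0},{"dp":[0.0017,0,-0.006],"spin":0},{"dp":[0.0017,0,-0.004],"spin":0},{"dp":[0.0017,0,-0.004],"spin":0}]' >/dev/null; python3 tq.py
python3 -m jog '[{"dp":[0,0,0.002],"spin":0},{"dp":[0,0,0.002],"spin":0},{"dp":[0,0,0.002],"spin":0}]' >/dev/null; python3 tq.py
python3 -m jog '[{"dp":[0,0,0.0015],"spin":0},{"dp":[0,0,0.0015],"spin":0},{"dp":[0,0,0.0015],"spin":0}]' >/dev/null; python3 tq.py
python3 -m jog '[{"dp":[0,0,0.0015],"spin":0},{"dp":[0,0,0.0015],"spin":0},{"dp":[0,0,0.0015],"spin":0}]' >/dev/null; python3 tq.py
```

```text
yaw -104.47 soc [0.6382 0.2661 0.0531] F [ 0.4 -0.3 -3.7] Tz 0.004 M 0.034
yaw -104.47 soc [0.6384 0.266  0.0515] F [ 0.5 -0.2 -3. ] Tz -0.018 M 0.018
yaw -104.47 soc [0.6384 0.2661 0.05  ] F [-0.3 -0.5 -3.6] Tz -0.049 M -0.059
yaw -104.48 soc [0.6384 0.2661 0.0485] F [-0.2  0.7 -4.3] Tz 0.026 M 0.001
```

```bash
python3 -m jog '[{"dp":[0,0,0.0015],"spin":0},{"dp":[0,0,0.003],"spin":0},{"dp":[0,0,0.003],"spin":0}]' >/dev/null; python3 tq.py
python3 -m jog '[{"dp":[-0.0002,0.0047,0],"spin":4},{"dp":[-0.0007,0.0095,0],"spin":8},{"dp":[-0.0015,0.0141,0],"spin":12},{"dp":[-0.0015,0.0141,0],"spin":12}]' >/dev/null; python3 tq.py
python3 -m jog '[{"dp":[-0.0002,0.0047,0],"spin":4},{"dp":[-0.0002,0.0047,0],"spin":4},{"dp":[-0.0002,0.0047,0],"spin":4}]' >/dev/null; python3 tq.py
python3 -m jog '[{"dp":[-0.0002,0.0047,0],"spin":4},{"dp":[-0.0002,0.0047,0],"spin":4},{"dp":[-0.0002,0.0047,0],"spin":4}]' >/dev/null; python3 tq.py
python3 -m jog '[{"dp":[-0.0002,0.0047,0],"spin":4},{"dp":[-0.0002,0.0047,0],"spin":4},{"dp":[-0.0002,0.0047,0],"spin":4}]' >/dev/null; python3 tq.py
```

```text
yaw -104.47 soc [0.6383 0.266  0.0453] F [-0.6  0.5 -4. ] Tz 0.004 M -0.043
yaw -116.43 soc [0.6381 0.2659 0.0455] F [-1.1 -2.  -3.3] Tz -0.001 M -0.007
yaw -120.34 soc [0.6383 0.2656 0.0454] F [-1.5 -4.8 -2.9] Tz 0.139 M 0.215
yaw -124.33 soc [0.6385 0.2655 0.0455] F [-2.5 -6.9 -2.5] Tz 0.37 M 0.496
yaw -128.32 soc [0.6385 0.2655 0.0454] F [-2.2 -4.8 -2.5] Tz 0.328 M 0.412
```

```bash
for r in a; do
python3 -m jog '[{"dp":[0.0,0.0047,0],"spin":4},{"dp":[0.0,0.0047,0],"spin":4},{"dp":[0.0,0.0047,0],"spin":4}]' >/dev/null; python3 tq.py
python3 -m jog '[{"dp":[0.0,0.0047,0],"spin":4},{"dp":[0.0,0.0047,0],"spin":4},{"dp":[0.0,0.0047,0],"spin":4}]' >/dev/null; python3 tq.py
python3 -m jog '[{"dp":[0.0,0.0047,0],"spin":4},{"dp":[0.0,0.0047,0],"spin":4},{"dp":[0.0,0.0047,0],"spin":4}]' >/dev/null; python3 tq.py
python3 -m jog '[{"dp":[0.0,0.0036,0],"spin":3},{"dp":[0.0,0.0036,0],"spin":3},{"dp":[0.0,0.0036,0],"spin":3}]' >/dev/null; python3 tq.py
done
```

```text
yaw -132.31 soc [0.6384 0.2654 0.0454] F [-2.2 -4.8 -2.5] Tz 0.446 M 0.555
yaw -136.3 soc [0.6383 0.2654 0.0453] F [-3.  -4.7 -3.6] Tz 0.446 M 0.535
yaw -140.27 soc [0.6381 0.2654 0.0453] F [-2.6 -4.2 -2.7] Tz 0.394 M 0.503
yaw -143.26 soc [0.6381 0.2654 0.0454] F [-2.  -4.1 -3.1] Tz 0.435 M 0.575
```

```bash
python3 -m jog '[{"dp":[0.0,0.0047,0],"spin":4},{"dp":[0.0,0.0047,0],"spin":4},{"dp":[0.0,0.0047,0],"spin":4}]' >/dev/null; python3 tq.py
python3 -m jog '[{"dp":[0.0,0.0036,0],"spin":3},{"dp":[0.0,0.0036,0],"spin":3},{"dp":[0.0,0.0036,0],"spin":3}]' >/dev/null; python3 tq.py
python3 -m jog '[{"dp":[0.0,0.0036,0],"spin":3},{"dp":[0.0,0.0036,0],"spin":3},{"dp":[0.0,0.0036,0],"spin":3}]' >/dev/null; python3 tq.py
python3 -m jog '[{"dp":[0,0,0],"spin":0}]' >/dev/null; python3 tq.py
```

```text
yaw -147.23 soc [0.6379 0.2654 0.0453] F [-3.3 -4.5 -2.8] Tz 0.503 M 0.639
yaw -150.22 soc [0.6379 0.2654 0.0454] F [-2.5 -4.4 -4.2] Tz 0.526 M 0.698
yaw -153.23 soc [0.6378 0.2654 0.0454] F [-2.7 -4.  -3.4] Tz 0.527 M 0.687
yaw -153.22 soc [0.6378 0.2654 0.0454] F [-1.6 -3.5 -3.1] Tz 0.519 M 0.687
```

```bash
python3 -m jog '[{"dp":[0.0,0.0036,0],"spin":3},{"dp":[0.0,0.0036,0],"spin":3},{"dp":[0.0,0.0036,0],"spin":3}]' >/dev/null; python3 tq.py
python3 -m jog '[{"dp":[0,0,0],"spin":0}]' >/dev/null; python3 tq.py
python3 -m jog '[{"dp":[0.0,0.003,0],"spin":2.5},{"dp":[0.0,0.003,0],"spin":2.5},{"dp":[0.0,0.003,0],"spin":2.5}]' >/dev/null; python3 tq.py
python3 -m jog '[{"dp":[0,0,0],"spin":0}]' >/dev/null; python3 tq.py
```

```text
yaw -156.23 soc [0.6377 0.2655 0.0454] F [-3.4 -3.8 -3.3] Tz 0.547 M 0.693
yaw -156.23 soc [0.6377 0.2655 0.0454] F [-2.5 -4.3 -2.9] Tz 0.588 M 0.786
yaw -158.73 soc [0.6377 0.2655 0.0454] F [-3.3 -4.  -3.6] Tz 0.589 M 0.76
yaw -158.74 soc [0.6377 0.2654 0.0454] F [-2.  -3.9 -3.9] Tz 0.547 M 0.741
```

```bash
python3 -m jog '[{"dp":[0.0,0.003,0],"spin":2.5},{"dp":[0.0,0.003,0],"spin":2.5},{"dp":[0.0,0.003,0],"spin":2.5}]' >/dev/null; python3 tq.py
python3 -m jog '[{"dp":[0,0,0],"spin":0}]' >/dev/null; python3 tq.py
python3 -m jog '[{"dp":[0,0,0],"spin":0}]' >/dev/null; python3 tq.py
python3 -m jog '[{"dp":[0.0,0.0024,0],"spin":2},{"dp":[0.0,0.0024,0],"spin":2},{"dp":[0.0,0.0024,0],"spin":2}]' >/dev/null; python3 tq.py
python3 -m jog '[{"dp":[0,0,0],"spin":0}]' >/dev/null; python3 tq.py
python3 -m jog '[{"dp":[0,0,0],"spin":0}]' >/dev/null; python3 tq.py
```

```text
yaw -161.27 soc [0.6376 0.2655 0.0454] F [-3.7 -4.1 -3.1] Tz 0.6 M 0.787
yaw -161.35 soc [0.6376 0.2654 0.0454] F [-3.7 -3.7 -3.3] Tz 0.579 M 0.737
yaw -161.41 soc [0.6376 0.2654 0.0454] F [-3.1 -3.3 -3.3] Tz 0.636 M 0.779
yaw -163.41 soc [0.6376 0.2655 0.0455] F [-3.  -3.6 -5. ] Tz 0.54 M 0.713
yaw -163.44 soc [0.6376 0.2655 0.0455] F [-4.3 -2.9 -4.6] Tz 0.557 M 0.661
yaw -163.46 soc [0.6376 0.2655 0.0455] F [-2.9 -2.2 -4.3] Tz 0.571 M 0.66
```

```bash
python3 -m jog '[{"dp":[0.0,0.003,0],"spin":2.5},{"dp":[0.0,0.003,0],"spin":2.5},{"dp":[0.0,0.003,0],"spin":2.5}]' >/dev/null; python3 tq.py
python3 -m jog '[{"dp":[0,0,0],"spin":0}]' >/dev/null; python3 tq.py
python3 -m jog '[{"dp":[0,0,0],"spin":0}]' >/dev/null; python3 tq.py
```

```text
yaw -165.92 soc [0.6376 0.2656 0.0455] F [-3.3 -2.1 -4.8] Tz 0.583 M 0.664
yaw -165.95 soc [0.6376 0.2655 0.0455] F [-4.  -1.6 -4.6] Tz 0.614 M 0.65
yaw -165.96 soc [0.6376 0.2655 0.0455] F [-3.2 -1.4 -3.7] Tz 0.565 M 0.607
```

Clicked (0.77, then 0.68, then 0.64). Reset, lift, and check all three marks from above.

```bash
python3 -m jog '[{"dp":[-0.0007,-0.0095,0],"spin":-8},{"dp":[-0.0026,-0.0187,0],"spin":-16},{"dp":[-0.0059,-0.0277,0],"spin":-24},{"dp":[-0.0064,-0.0288,0],"spin":-25},{"dp":[-0.0064,-0.0288,0],"spin":-25}]' >/dev/null; python3 tq.py
python3 -m jog '[{"dp":[0,0,-0.003],"spin":0},{"dp":[0,0,-0.006],"spin":0},{"dp":[0,0,-0.02],"spin":0},{"dp":[0,0,-0.06],"spin":0},{"dp":[0,0,-0.12],"spin":0},{"dp":[0,0,-0.18],"spin":0},{"dp":[0,0,-0.2],"spin":0},{"dp":[0,0,-0.2],"spin":0}]' >/dev/null; python3 where.py .685 .132 180
```

```text
yaw -141.13 soc [0.6381 0.2656 0.0459] F [-0.1  0.5 -3.6] Tz 0.027 M -0.005
soc [0.6378 0.2656 0.2481] yaw -140.98 tilt 0.24 F [ 0.4691 -0.7453 -5.1676] T [ 0.0709  0.0761 -0.0096] J [ 0.175   0.5104  1.0543  0.      1.5727 -2.0769]
dp [ 0.0323 -0.0907  0.0001] spin -320.9758061312631
```

```bash
python3 -m jog '[{"dp":[0.016,-0.045,0],"spin":10},{"dp":[0.0323,-0.0907,0],"spin":20},{"dp":[0.0323,-0.0907,0],"spin":30},{"dp":[0.0323,-0.0907,0],"spin":39},{"dp":[0.0323,-0.0907,0],"spin":39},{"dp":[0.0323,-0.0907,0],"spin":39}]' >/dev/null; python3 mark.py v4; python3 where.py .5825 -.3367 180
```

```text
mark centre mm [ 3.9 -0.4] len 9.6 angle 173.9 ends [ 8.6 -0.9] [-0.9  0.1]
mark centre mm [ 3.  -0.2] len 9.6 angle 5.1 ends [7.6 0.2] [-1.9 -0.7]
mark centre mm [ 2.8 -4.4] len 9.7 angle 127.9 ends [ 5.8 -8.2] [-0.1 -0.6]
soc [0.6846 0.1322 0.2449] yaw -179.82 tilt 0.06 F [-0.996   0.5394 -4.5719] T [ 0.0046  0.0393 -0.029 ] J [ 0.0234  0.5229  1.0404 -0.      1.5793 -1.5505]
dp [ 0.1036 -0.4683  0.0001] spin -359.8212232479011
```

All three nuts are within their windows (about 0.44, 0.54 and 0.74). Taking the wrench back to the mat, and checking the block's position first.

```bash
python3 -m jog '[{"dp":[0.0,-0.06,0],"spin":0},{"dp":[0.01,-0.12,0],"spin":0},{"dp":[0.01,-0.18,0],"spin":0},{"dp":[0.02,-0.24,0],"spin":0},{"dp":[0.02,-0.3,0],"spin":0},{"dp":[0.02,-0.36,0],"spin":0},{"dp":[0.02,-0.42,0],"spin":0},{"dp":[0.02,-0.4683,0],"spin":0}]' >/dev/null
python3 -m jog '[{"dp":[0,0,0],"spin":0},{"dp":[0,0,0],"spin":0}]' >/dev/null
cat > block.py <<'E'
from h import *
c,s,im=shot("wrist","blk"); h=cv2.cvtColor(im,cv2.COLOR_BGR2HSV)
m=((h[...,0]>4)&(h[...,0]<15)&(h[...,1]>90)&(h[...,2]>50)&(h[...,2]<190)).astype(np.uint8); m[290:]=0; m=cv2.morphologyEx(m,cv2.MORPH_OPEN,np.ones((3,3)))
for q in cv2.findContours(m,0,2)[0]:
    if cv2.contourArea(q)>200:
        r=cv2.minAreaRect(q); b=onz(c,cv2.boxPoints(r),.057)[:,:2]; l=[np.linalg.norm(b[1]-b[0]),np.linalg.norm(b[2]-b[1])]
        d=(b[1]-b[0]) if l[0]>l[1] else b[2]-b[1]
        print("grip",np.round(r[0]),"world",b.mean(0).round(4),"size",np.round(l,4),"long axis deg",(np.degrees(np.arctan2(d[1],d[0]))%180).round(1))
w=((h[...,1]<30)&(h[...,2]>60)).astype(np.uint8)
E
python3 block.py; python3 where.py .5825 -.3367 180
```

```text
grip [463.  72.] world [ 0.4633 -0.2095] size [0.0265 0.0253] long axis deg 90.2
grip [431.  52.] world [ 0.4479 -0.2396] size [0.0279 0.0144] long axis deg 129.0
soc [ 0.6653 -0.3352  0.2456] yaw -179.86 tilt 0.02 F [-0.0848  0.1396 -3.751 ] T [-0.0048  0.0727  0.0205] J [-0.6841  0.6286  0.8461  0.0003  1.6672 -2.2573]
dp [ 0.0828 -0.0011  0.    ] spin -359.8636676990808
```

```bash
python3 -m jog '[{"dp":[0.045,0,0.04],"spin":0},{"dp":[0.083,-0.001,0.09],"spin":0},{"dp":[0.083,-0.001,0.14],"spin":0},{"dp":[0.083,-0.001,0.19],"spin":0},{"dp":[0.083,-0.001,0.22],"spin":0},{"dp":[0.083,-0.001,0.228],"spin":0},{"dp":[0.083,-0.001,0.23],"spin":0},{"dp":[0.083,-0.001,0.23],"spin":0}]' | grep -E "eef|force"
python3 -m jog '[{"dp":[0,0,0.001],"spin":0},{"dp":[0,0,0.002],"spin":0},{"dp":[0,0,0.003],"spin":0},{"dp":[0,0,0.003],"spin":0}]' | grep -E "eef|force"
```

```text
eef_pos: [0.5147, -0.3377, 0.017]
force: [-0.1, -1.6, -3.4]
gripper_force: 60.0
eef_pos: [0.514, -0.3375, 0.0125]
force: [-0.7, 0.4, -2.9]
gripper_force: 60.0
```

```bash
python3 -m jog '[{"dp":[0,0,0],"spin":0},{"dp":[0,0,0],"spin":0},{"dp":[0,0,0],"spin":0},{"dp":[0,0,-0.04],"spin":0},{"dp":[0,0,-0.08],"spin":0},{"dp":[-0.03,0.04,-0.13],"spin":0},{"dp":[-0.06,0.08,-0.18],"spin":0},{"dp":[-0.07,0.11,-0.2],"spin":0}]' 0.7 | grep -E "eef|force"
python3 -m jog '[{"dp":[0,0,0],"spin":0},{"dp":[0,0,0],"spin":0},{"dp":[0,0,0],"spin":0}]' >/dev/null; python3 wrench.py | head -1
python3 block.py; python3 - <<'E'
from rect import *
c=optics.get_calibration("wrist"); im=cv2.imread("pics/blk.png")
cv2.imwrite("pics/blkr.png",cv2.resize(rectify(c,im,.46,-.21,.057,.06,480),None,fx=1.2,fy=1.2))
print(arm.get_state()["eef_pos"])
E
```

```text
eef_pos: [0.585, -0.2265, 0.2148]
force: [0.4, 0.3, -0.7]
gripper_force: 0.0
eef [ 0.5833 -0.2284  0.2113] red ends [[ 0.4815 -0.3127]
grip [618. 188.] world [0.5482 0.0363] size [0.0365 0.0126] long axis deg 91.8
grip [318.  66.] world [ 0.4505 -0.2305] size [0.0114 0.0236] long axis deg 83.1
[ 0.58344941 -0.22834449  0.21158032]
```

View pics/blkr.png

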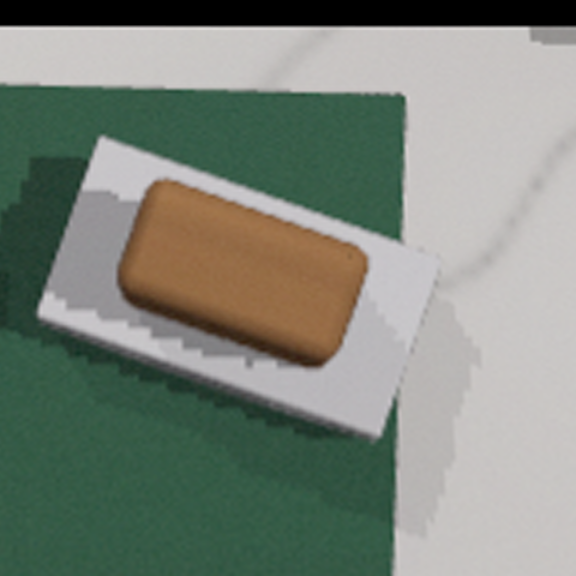

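The block's wooden grip is centred at crop (244,272), with its long axis at 70.5° in world. Grasping it by its y faces.

```bash
python3 wrench.py 2>&1 | head -3 | cut -c1-200; python3 -m jog '[{"dp":[0.05,0.005,0.03],"spin":10},{"dp":[0.1,0.0107,0.06],"spin":19.5},{"dp":[0.1267,0.0107,0.09],"spin":19.5},{"dp":[0.1267,0.0107,0.12],"spin":19.5},{"dp":[0.1267,0.0107,0.12],"spin":19.5}]' 1.0 >/dev/null; python3 tq.py
python3 -m jog '[{"dp":[0,0,0.03],"spin":0},{"dp":[0,0,0.05],"spin":0},{"dp":[0,0,0.061],"spin":0},{"dp":[0,0,0.061],"spin":0},{"dp":[0,0,0.061],"spin":0}]' | grep -E "eef|force"
```

```text
eef [ 0.5834 -0.2283  0.2116] red ends [[ 0.4813 -0.3124]
 [ 0.5363 -0.3207]] mid [ 0.5088 -0.3165] yaw 171.5
[ 1.7995e+02 -9.0000e-02  1.7995e+02]
yaw 160.47 soc [ 0.5204 -0.2395  0.091 ] F [ 0.2 -0.9 -0.4] Tz 0.059 M 0.11
eef_pos: [0.4578, -0.2172, 0.0324]
force: [-0.3, -0.2, 0.3]
gripper_force: 0.0
```

```bash
python3 -m jog '[{"dp":[0.0008,0,0.0012],"spin":0},{"dp":[0.0008,0,0.0012],"spin":0},{"dp":[0.0008,0,0.0012],"spin":0},{"dp":[0.0008,0,0.0012],"spin":0},{"dp":[0.0008,0,0.0012],"spin":0},{"dp":[0.0008,0,0.0012],"spin":0},{"dp":[0.0008,0,0.0012],"spin":0},{"dp":[0.0008,0,0.0012],"spin":0}]' - 40 >/dev/null
python3 -m jog '[{"dp":[0,0,0],"spin":0},{"dp":[0,0,0],"spin":0},{"dp":[0,0,0],"spin":0},{"dp":[0,0,0],"spin":0},{"dp":[0,0,0],"spin":0},{"dp":[0,0,0],"spin":0},{"dp":[0,0,0],"spin":0},{"dp":[0,0,0],"spin":0}]' 0 40
python3 -m jog '[{"dp":[0,0,-0.05],"spin":0},{"dp":[0,0,-0.1],"spin":0},{"dp":[0,0,-0.1],"spin":0},{"dp":[0,0,-0.1],"spin":0}]' | grep -E "eef|force|width"; python3 where.py
```

```text
clock: 70.4
eef_pos: [0.4566, -0.2167, 0.0304]
orientation: [0.0, 0.169, 0.986, -0.0]
force: [-0.2, -1.0, -0.2]
width: 0.561
gripper_force: 40.0
eef_pos: [0.456, -0.2161, 0.1293]
force: [-1.3, -0.1, -1.8]
width: 0.566
gripper_force: 40.0
soc [ 0.5201 -0.2387  0.1292] yaw 160.53 tilt 0.12 F [-1.2851 -0.1145 -1.7622] T [ 0.0767 -0.0201 -0.0236] J [-0.6776  0.4162  1.5923  0.0001  1.1351 -1.9086]
```

```bash
python3 -m jog '[{"dp":[0,0.06,0],"spin":-7},{"dp":[0,0.12,0],"spin":-14},{"dp":[0.0008,0.18,0],"spin":-21.2},{"dp":[0.0008,0.24,0],"spin":-21.2},{"dp":[0.0008,0.2975,0],"spin":-21.2},{"dp":[0.0008,0.2975,0.03],"spin":-21.2},{"dp":[0.0008,0.2975,0.03],"spin":-21.2},{"dp":[0.0008,0.2975,0.03],"spin":-21.2}]' >/dev/null
cat > bl.py <<'E'
from h import *
s=arm.get_state(); r=rot(s["orientation"]); x=r.apply([1,0,0]); t=np.array([.5545,.0645])
p=s["eef_pos"]; d=np.array([-.0297,.9996]); o=p[:2]-[.5524,.1345]
print("clk",round(s["clock"],1),"yaw",(np.degrees(np.arctan2(x[1],x[0]))%360).round(2),"s",(o@d*1e3).round(1),"lat",((o[0]*d[1]-o[1]*d[0])*1e3).round(1),"sole",((p[2]-.0284)*1e3).round(1),"F",s["force"].round(1),"w",round(s["width"],3))
E
python3 bl.py
```

```text
clk 71.9 yaw 181.67 s -70.9 lat 0.3 sole 71.8 F [ 0.3 -0.2 -2.7] w 0.559
```

Aligned over bead 0. I'll check it numerically in the wrist picture while descending and watching the force.

```bash
python3 -m jog '[{"dp":[0,0,0.02],"spin":0},{"dp":[0,0,0.036],"spin":0},{"dp":[0,0,0.042],"spin":0},{"dp":[0,0,0.043],"spin":0},{"dp":[0,0,0.043],"spin":0}]' >/dev/null;python3 bl.py
python3 -m jog '[{"dp":[0,0,0.001],"spin":0},{"dp":[0,0,0.002],"spin":0},{"dp":[0,0,0.003],"spin":0},{"dp":[0,0,0.003],"spin":0}]' >/dev/null;python3 bl.py
python3 -m jog '[{"dp":[0,0,0.001],"spin":0},{"dp":[0,0,0.002],"spin":0},{"dp":[0,0,0.002],"spin":0}]' >/dev/null;python3 bl.py
```

```text
clk 72.5 yaw 181.71 s -70.6 lat 0.8 sole 29.6 F [ 0.2  1.  -2.1] w 0.566
clk 73.0 yaw 181.73 s -70.4 lat 0.4 sole 25.9 F [-1.2 -0.7 -2.4] w 0.564
clk 73.4 yaw 181.72 s -70.4 lat 0.6 sole 24.0 F [-0.6  0.4  0.2] w 0.563
```

```bash
python3 -m jog '[{"dp":[0,0,0.001],"spin":0},{"dp":[0,0,0.0015],"spin":0},{"dp":[0,0,0.0015],"spin":0}]' >/dev/null;python3 bl.py
python3 -m jog '[{"dp":[0,0,0.0005],"spin":0},{"dp":[0,0,0.0005],"spin":0}]' >/dev/null;python3 bl.py
python3 -m jog '[{"dp":[0,0,0.0005],"spin":0},{"dp":[0,0,0.0005],"spin":0}]' >/dev/null;python3 bl.py
```

```text
clk 73.8 yaw 181.73 s -70.4 lat 0.5 sole 22.4 F [-0.1 -0.2  1.1] w 0.567
clk 74.0 yaw 181.73 s -70.4 lat 0.5 sole 22.0 F [ 0.4 -0.4  2.6] w 0.566
clk 74.3 yaw 181.73 s -70.4 lat 0.6 sole 21.9 F [-1.9  0.1  7. ] w 0.565
```

```bash
python3 -m jog '[{"dp":[0,0.004,0],"spin":0},{"dp":[0,0.009,0],"spin":0},{"dp":[0,0.014,0],"spin":0},{"dp":[0,0.019,0],"spin":0},{"dp":[0,0.024,0],"spin":0},{"dp":[0,0.029,0],"spin":0},{"dp":[0,0.034,0],"spin":0},{"dp":[0,0.04,0],"spin":0}]' >/dev/null;python3 bl.py
python3 -m jog '[{"dp":[0,0.004,0],"spin":0},{"dp":[0,0.009,0],"spin":0},{"dp":[0,0.014,0],"spin":0},{"dp":[0,0.019,0],"spin":0},{"dp":[0,0.024,0],"spin":0},{"dp":[0,0.029,0],"spin":0},{"dp":[0,0.034,0],"spin":0},{"dp":[0,0.04,0],"spin":0}]' >/dev/null;python3 bl.py
```

```text
clk 75.3 yaw 181.72 s -30.9 lat 1.1 sole 22.0 F [ 0.9 -4.5  5.2] w 0.566
clk 76.3 yaw 181.72 s 9.1 lat 1.1 sole 22.0 F [ 0.5 -3.6  6.1] w 0.566
```

```bash
python3 -m jog '[{"dp":[0,0.004,0],"spin":0},{"dp":[0,0.009,0],"spin":0},{"dp":[0,0.014,0],"spin":0},{"dp":[0,0.019,0],"spin":0},{"dp":[0,0.024,0],"spin":0},{"dp":[0,0.029,0],"spin":0},{"dp":[0,0.034,0],"spin":0},{"dp":[0,0.04,0],"spin":0}]' >/dev/null;python3 bl.py
python3 -m jog '[{"dp":[0,0.004,0],"spin":0},{"dp":[0,0.009,0],"spin":0},{"dp":[0,0.014,0],"spin":0},{"dp":[0,0.019,0],"spin":0},{"dp":[0,0.021,0],"spin":0},{"dp":[0,0.021,0],"spin":0}]' >/dev/null;python3 bl.py
python3 -m jog '[{"dp":[0,0,-0.03],"spin":0},{"dp":[0,0,-0.08],"spin":0},{"dp":[0,0,-0.1],"spin":0},{"dp":[0,0,-0.1],"spin":0}]' >/dev/null;python3 bl.py
```

```text
clk 77.3 yaw 181.72 s 49.1 lat 1.0 sole 22.0 F [-0.2 -3.8  5.6] w 0.561
clk 78.0 yaw 181.74 s 70.4 lat 1.0 sole 22.0 F [ 0.4 -0.8  4.7] w 0.562
clk 78.5 yaw 181.73 s 70.8 lat 0.7 sole 122.1 F [-0.3 -0.8 -1.6] w 0.564
```

```bash
python3 -m jog '[{"dp":[0.008,-0.055,0],"spin":0},{"dp":[0.016,-0.115,0],"spin":0},{"dp":[0.024,-0.175,0],"spin":0},{"dp":[0.032,-0.235,0],"spin":0},{"dp":[0.04,-0.295,0],"spin":0},{"dp":[0.05,-0.355,0],"spin":0},{"dp":[0.06,-0.4,0],"spin":0},{"dp":[0.063,-0.4285,0],"spin":0}]' >/dev/null
python3 -m jog '[{"dp":[0,0,0],"spin":0},{"dp":[0,0,0.04],"spin":0},{"dp":[0,0,0.08],"spin":0},{"dp":[0,0,0.105],"spin":0},{"dp":[0,0,0.113],"spin":0},{"dp":[0,0,0.114],"spin":0},{"dp":[0,0,0.114],"spin":0}]' | grep -E "eef|force"
```

```text
eef_pos: [0.5011, -0.2251, 0.0367]
force: [0.2, 0.6, -2.1]
gripper_force: 40.0
```

```bash
python3 -m jog '[{"dp":[0,0,0.002],"spin":0},{"dp":[0,0,0.004],"spin":0},{"dp":[0,0,0.0055],"spin":0},{"dp":[0,0,0.006],"spin":0},{"dp":[0,0,0.006],"spin":0}]' | grep -E "eef|force"
python3 -m jog '[{"dp":[0,0,0],"spin":0},{"dp":[0,0,0],"spin":0},{"dp":[0,0,0],"spin":0},{"dp":[0,0,0],"spin":0}]' 0.75 >/dev/null
python3 -m jog '[{"dp":[0,0,-0.02],"spin":0},{"dp":[0,0,-0.06],"spin":0},{"dp":[0,0,-0.12],"spin":0},{"dp":[0,0,-0.18],"spin":0},{"dp":[-0.06,0,-0.22],"spin":0},{"dp":[-0.11,0,-0.22],"spin":0},{"dp":[-0.11,0,-0.22],"spin":0},{"dp":[-0.11,0,-0.22],"spin":0}]' | grep -E "eef|force"
python3 wrench.py | head -2; python3 - <<'E'
from h import *
from rect import rectify
c,s,im=shot("wrist","end"); c2,_,im2=shot("side","ends")
cv2.imwrite("pics/end2.png",np.hstack([cv2.resize(im[:300],(480,225)),cv2.resize(im2[150:450,230:550],(300,281))[:225]]) )
E
```

```text
eef_pos: [0.5007, -0.2252, 0.0304]
force: [-1.8, 0.9, 5.1]
gripper_force: 40.0
eef_pos: [0.6101, -0.2216, 0.2491]
force: [-0.5, 0.3, 0.1]
gripper_force: 0.0
eef [ 0.6101 -0.2216  0.2491] red ends [[ 0.4814 -0.3126]
 [ 0.5367 -0.3205]] mid [ 0.5091 -0.3165] yaw 171.9
```

View pics/end2.png

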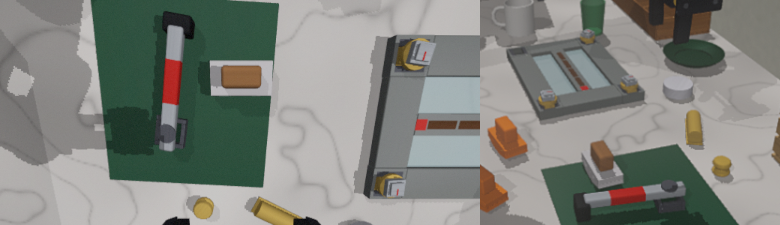

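The wrench (172,95) and the block (241,77) both stand flat on the mat, released, and the bead looks flush. Handing in.

```bash
python3 -c "
from station import ticket
print(ticket.finish_job())"
```

```text
the job is handed in; nothing more can be done
None
```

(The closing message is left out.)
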